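# Fetch the flask hidden in the rack and start its cure

### The job

The packed denture flask that stands in the rack behind the articulator is due for curing. Move the articulator aside, at least 10 cm from where it stands, and leave it standing upright on the worktop; then draw that flask out from under the rack's shelf, keep it level, and set it down flat inside the raised rim of the curing unit's heat plate. Only when the flask lies there and you have let go of it, press the unit's start button fully down and release it; leave the other flask in its bay and everything else where it is.

Things in the scene. Friction and masses are not known exactly. Their poses are not given: they have to be found in the camera images.
- flask: Brass denture flask to be cured, bolted shut, 0.6 to 0.95 kg, 50 mm high; stands on the worktop in the rack bay behind the articulator, its front (+x) facing out. Origin: centre of underside, z up. From above a D: flat back at x=-38 mm, y=-38..38; front flat at x=+26, y=-14..14; sides slant back to y=+-46 at x=-15. With its three bolts (18 to 30 mm high) 77 x 112 mm (x=-38..39, y=-56..56).
- front_bolt (a point): Centre of the flask's front bolt, a vertical rod 14 mm thick, 12 mm high, at x=32, y=0, z=24 mm of the flask, reaching 12 mm out of its front face. At the start 2 to 12 mm inside the shelf's front edge: an upright gripper cannot get at it, one leaning back 35 to 45 degrees (fingers forward and down) can pinch it across y, tips 1 to 4 mm short of the face.
- flask_hold (a point): Where to hold the flask once it is in the open: on the upper half above the bolt, at x=-6, y=0, z=42 mm of the flask. Grip along the flask's x: 64 mm from back flat to front flat; keep the fingertips 32 mm or more above the flask's underside, since the bolt below makes it 77 mm. Its axes are the flask's.
- articulator: Dental articulator (jaw simulator), dark grey, 101 x 92 x 92 mm, about 0.42 kg, loose, standing in front of the flask, its front (-x) roughly towards the robot. Origin: centre of underside, z up. Base plate 98 x 80 mm on three feet; two rear posts at x=42, y=+-34 mm; its upper arm is locked and does not hinge.
- upper_arm (a point): Where to hold the articulator: the neck of its level, T-shaped upper arm, a bar 24 mm wide across y, 6 mm thick, 74 to 80 mm above the worktop; the neck runs from x=-50 (front) to x=+19 mm, behind it the head is 54 mm wide. This point is at x=4, y=0, z=77.5 mm of the articulator, near over its centre of mass. Axes are the articulator's.
- rack: Flask rack, fixed: grey bench riser, two bays open to -x, 130 mm deep (x), 292 wide (y). Origin: centre of its footprint on the worktop. Shelf board 105 to 117 mm high, front edge at x=-65 mm; small things fixed on it up to 220 mm high. Bays 134 mm wide, centred at y=+70 and -70, without floor (flasks stand on the worktop); 6 mm panels, rear panel at x=60.
- curing_unit: Flask curing unit, fixed: flat white housing 186 x 154 mm, top 46 mm high, front is -x. Origin: centre of its underside, z up. Heat plate in its rear part; control strip with pilot lamp, small dial and start button along the front.
- plate_centre (a point): Centre of the heat plate's upper face, 47 mm above the worktop, at x=26, y=0 mm of the unit; axes are the unit's. The plate is 100 mm (x) by 134 mm (y) inside a steel rim that is 5 mm wide and stands 5 mm above it: the flask lies flat inside with 11 mm to spare on each side, either way round, its long side along y.
- start_button (a joint): Travel of the start button, m: 0 up, 0.006 fully down. A spring returns it; fully down takes about 5 N.
- start_button_top (a point): Centre of the start button's round top, 26 mm in diameter; pressed straight down. It is on the unit's front strip, left of the middle as seen from the robot.
- other_flask: An identical flask in the rack's other bay, with nothing in front of it; stays where it is. Origin: centre of underside.
- cast: Bystander: plaster jaw cast 53 x 71 x 27 mm, loose, on the worktop at the left. Origin: centre of underside.
- crucible: Bystander: small crucible, 51 mm wide, 40 mm high, loose, on the worktop at the right. Origin: centre of underside.
- measuring_cup: Bystander: measuring cup, 65 mm wide, 88 mm high, loose, on the worktop behind the curing unit. Origin: centre of underside.
There are look-alikes about, which are no part of the job. Leave any red look-alike of the flask alone.

How it is judged:
By the outcome, as a careful person would: the job done as asked, in the order asked, and still so for the second after the job is handed in, with the robot touching nothing.
It also fails if it takes over 72 s, if anything falls off the work surface, if the arm or the gripper's body presses on something with over 40 N, if the wrist force passes 120 N, or if a joint passes its speed limit or range.

### The arm

A 7-joint arm with a two-finger parallel gripper is mounted at the origin on a cart in front of the work surface, level with it; the furniture and walls round the work are solid. World frame = base frame: x ahead of the robot, y to its left, z up, the work surface at z = 0. Lengths are in m, angles in rad, forces in N, time in s.
With the tool pointing down it reaches from about 0.425 to 0.95 m from the base axis. Payload 4.7 kg.
Tool frame: the origin (TCP) lies on the centre line of the jaws, within the pads' length; the fingertips stand 8 mm ahead of it and the grasp point (between the pads) lies 11 mm behind it; z points along the fingers, y is the line along which they close (so a half turn about z gives the same grasp; the last joint's range is limited). The gripper opens to 87 mm and grips with 3 to 60 N. Pads are 19 mm wide; open, the fingers measure 117 mm over their backs; the gripper's body (75 mm by 190 mm) begins 51 mm behind the grasp point.
Start: joints at [1.237, 0.469, -0.049, 1.532, 0.024, 1.141, -0.082], TCP at [0.203, -0.644, 0.231] pointing down, gripper open.
Joint ranges: [-2.59, 2.59], [-0.33, 1.99], [-1.39, 1.29], [0.1, 2.45], [-1.04, 4.18], [0.21, 1.99], [-2.66, 2.66]. Speed limits (rad/s): [2.57, 2.57, 3.14, 3.14, 3.14, 3.14, 3.14].

### API

Orientations are given as a unit quaternion [w, x, y, z].
In Python, from cell import bot gives the robot as it stands. The module is installed in compiled form; this text tells all that it offers.
- The arm moves only by the tool jog_arm, never from a script. Its argument "rows" is a list of rows, each a list of 6 numbers: the shift along the tool's x, y, z in cm, then the turn, a rotation vector about the tool's x, y, z in degrees. A call has 1 to 8 rows; each row shifts and turns the commanded pose from where the row before left it, along the tool's axes as they then stand; what a row does not reach is not made up. A row lasts 1/10 s, in which the tool goes at most 50 mm and 8.59 degrees, less where a joint would pass 70% of its speed; a pose out of reach is approached as far as the arm can. A call is refused whole if a number of a shift passes 5 or a number of a turn 8.59, either way. A call with a gripper value outside its range is refused whole. "grip" is the finger opening in cm, from 0 to 8.7, set as the call begins (left out, the last holds). The fingers move at their own pace and stop on an object; "newtons" is the grip in N (left out, the last holds). Time passes only in rows, so rows that do not move let the fingers close. It gives the time, the measured TCP pose, the force, the opening and the grip force at its end, in the units of the state.
- bot.state(): the state, without advancing time (a new reading comes with each control period).
- bot.snapshot(name): name is "side" or "top"; returns a dict with "color" (384x512x3 uint8, blue, green, red), "K" (3x3 intrinsics, pixels), "k1" (the pictures are not rectified: a ray, as slopes to the right and down, at radius r is drawn at 1 + k1 r^2 times it, then the intrinsics apply), "rvec" (rotation vector, rad) and "tvec" (3), from world to camera coordinates, as OpenCV has them. Camera axes: x right, y down, z forward; pixel columns grow to the right and rows downward; lengths in m; the calibration is good to about 2 mm. A picture is of the moment at which its call begins. There is no depth.
- bot.job_done(): hands the job in; it is judged then, once.
The state is a dict: "clock": time; "joints": joint angles; "qd": joint speeds; "effort": joint torques, N m; "eef_pos": TCP position; "tool_rot": TCP orientation; "wrist_force": force on the tool from outside, world axes, zero at the start; "wrist_torque": the same for the moment, N m; "gripper_width": finger opening in m; "gripper_force": force on a finger pad.
Only numpy, scipy, OpenCV 4.12 (cv2) and the standard library are available. Lean on these libraries where they do the work, as an engineer would, in place of code of your own. Each camera call takes 0.05 s, during which the arm holds its last target. There are 200 camera calls.

## Working session

There is one attempt and no reset: what is moved stays moved. The work goes in short steps, Python scripts to look and compute and a tool call to move; the robot and the scene stay as the last step left them, time stands still between calls to the robot, and variables do not carry over. Pictures are saved under pics/ and viewed, at most 10 in all, crops included, and the job is handed in when it is done.

Besides the shell and the picture viewer there is one more tool, called after "Call:" in YAML: its name, and indented under it one key for each argument. jog_arm: Moves the arm, as the interface text tells. Its arguments: {"type":"object","properties":{"rows":{"type":"array"},"grip":{"type":"number"},"newtons":{"type":"number"}},"required":["rows"]}

```bash
mkdir -p pics
cat > h.py <<'E'
import numpy as np, cv2
from scipy.spatial.transform import Rotation as R
from cell import bot
def snap(n,f=None):
    s=bot.snapshot(n)
    if f: cv2.imwrite('pics/'+f,s['color'])
    return s
def ray(s,u,v):
    K=np.array(s['K']);k=s['k1']
    d=np.array([(u-K[0,2])/K[0,0],(v-K[1,2])/K[1,1]]);x=d.copy()
    for _ in range(30): x=d/(1+k*(x@x))
    M=R.from_rotvec(np.ravel(s['rvec'])).as_matrix();t=np.ravel(s['tvec'])
    return -M.T@t, M.T@np.array([x[0],x[1],1])
def onz(s,u,v,z):
    c,d=ray(s,u,v); return c+d*(z-c[2])/d[2]
def proj(s,P):
    K=np.array(s['K']);P=np.atleast_2d(P)
    M=R.from_rotvec(np.ravel(s['rvec'])).as_matrix()
    q=P@M.T+np.ravel(s['tvec']);a=q[:,:2]/q[:,2:]
    a=a*(1+s['k1']*(a**2).sum(1,keepdims=True))
    return a*[K[0,0],K[1,1]]+[K[0,2],K[1,2]]
E
python3 - <<'E'
from h import *
for n in('top','side'):
    s=snap(n); cv2.imwrite(f'pics/{n}0.png',cv2.resize(s['color'],(800,600),interpolation=cv2.INTER_CUBIC))
    print(n,ray(s,256,192),s['k1'],s['K'][0][0])
st=bot.state();print(st['clock'],st['eef_pos'],st['tool_rot'],st['gripper_width'])
E
```

```text
top (array([ 0.3621661 , -0.00263604,  1.34589026]), array([ 0.14063941, -0.01090784, -0.99005621])) -0.1427692974055471 419.89453951570675
side (array([-0.50532039,  0.43092458,  1.37754412]), array([ 0.60785873, -0.26492015, -0.74859725])) -0.19736384794098177 488.26030331942917
0.1 [ 0.20245052 -0.64337826  0.22958528] [-8.57921698e-04  9.88403275e-01  1.51849288e-01 -1.54296307e-04] 0.08734195328400825
```

View pics/top0.png

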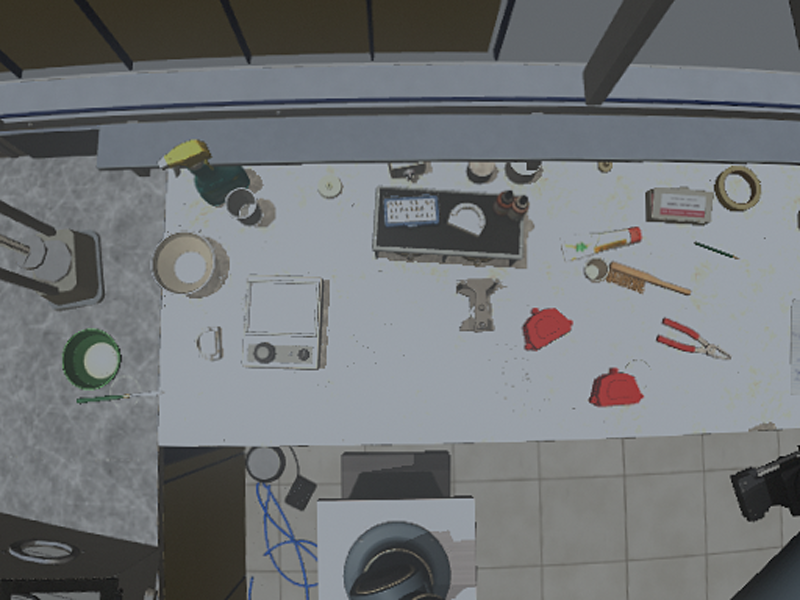

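View pics/side0.png

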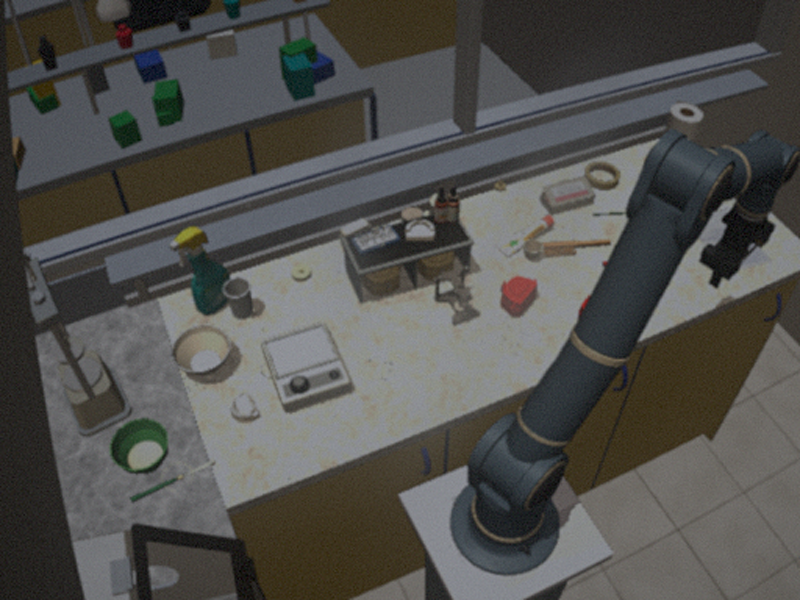

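The top view (800x600) shows the unit at (284,322) with its plate at (284,305) and the big button at (264,353). The rack is at (450,225), the articulator at (477,305), and red look-alikes at (548,328) and (615,387). Next I'll zoom in.

Run:
```python
from h import *
a=snap('top')['color'];b=snap('side')['color']
def c(i,x,y,w,h,W,H): return cv2.resize(i[y:y+h,x:x+w],(W,H),interpolation=cv2.INTER_CUBIC)
# top: articulator+rack crop 235..345 x 115..215 ; unit 150..215,170..240
o=np.zeros((600,800,3),np.uint8)
o[:300,:400]=c(a,235,140,100,75,400,300)   # x4
o[:300,400:]=c(a,145,170,100,75,400,300)
o[300:,:400]=c(b,210,140,100,75,400,300)
o[300:,400:]=c(b,150,200,100,75,400,300)
cv2.imwrite('pics/crop1.png',cv2.convertScaleAbs(o,alpha=1.3))
```

```text
(no output)
```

View pics/crop1.png

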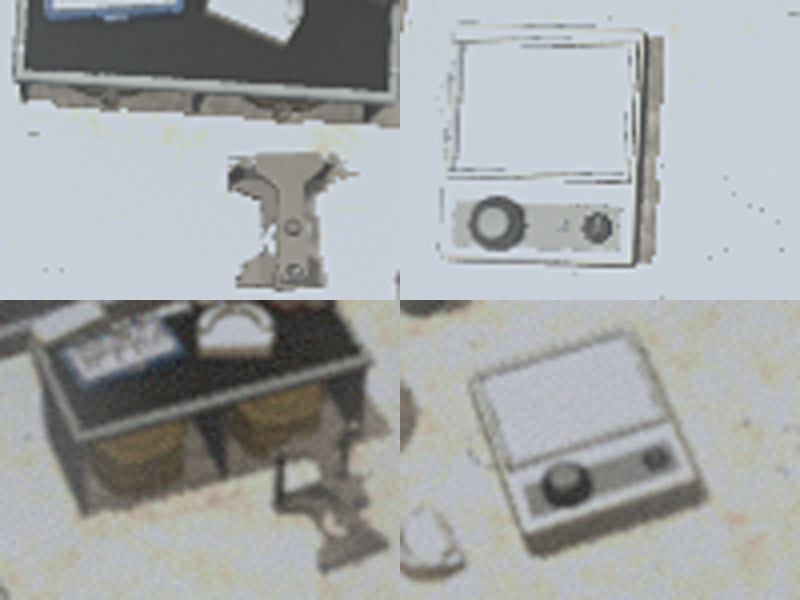

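Run:
```python
from h import *
t=snap('top');s=snap('side')
def T(lbl,z,*pts,ox=235,oy=140,cx=0):
    for p in pts: print(lbl,np.round(onz(t,(p[0]-cx)/4+ox-.4,p[1]/4+oy-.4,z)*1000).astype(int))
T('shelf front edge L,R',.117,(15,80),(397,98))
T('art screws/front/rear',.08,(293,228),(294,270),(294,286),(294,153))
T('art neck L/R',.08,(276,228),(312,228),(276,200),(312,200))
T('art head L/R',.08,(258,156),(325,156))
T('bolt',.03,(283,116));T('otherbolt',.03,(116,100))
T('plate TL TR BR BL',.05,(457,38),(637,42),(628,182),(452,172),ox=145,oy=170,cx=400)
T('unit BL BR TR TL',.046,(441,258),(632,265),(645,30),(452,25),ox=145,oy=170,cx=400)
T('button',.056,(498,222),(470,222),(527,222),ox=145,oy=170,cx=400)
T('dial',.056,(598,228),ox=145,oy=170,cx=400)
def S(lbl,z,*pts,ox=210,oy=140,cx=0,cy=300):
    for p in pts: print('side',lbl,np.round(onz(s,(p[0]-cx)/4+ox-.4,(p[1]-cy)/4+oy-.4,z)*1000).astype(int))
S('button',.056,(568,480),ox=150,oy=200,cx=400)
S('plate TL TR BR BL',.05,(475,382),(628,335),(666,420),(512,468),ox=150,oy=200,cx=400)
S('shelf',.117,(80,438),(370,357))
S('art front',.08,(350,545))
hsv=cv2.cvtColor(s['color'],cv2.COLOR_BGR2HSV)
m=((hsv[...,0]>8)&(hsv[...,0]<28)&(hsv[...,1]>100)).astype(np.uint8)
n,l,st,ce=cv2.connectedComponentsWithStats(m)
for i in range(1,n):
    x,y,w,h,a=st[i]
    if a>40 and 200<x<310 and 140<y<230: print(st[i],ce[i])
# top brass under the shelf
h2=cv2.cvtColor(t['color'],cv2.COLOR_BGR2HSV)[160:172,240:335]
for y in range(12): print(160+y,' '.join(str(v) for v in h2[y,60:84,1]))
```

```text
shelf front edge L,R [635  35 117]
shelf front edge L,R [ 618 -252  117]
art screws/front/rear [ 525 -174   80]
art screws/front/rear [ 493 -174   80]
art screws/front/rear [ 481 -174   80]
art screws/front/rear [ 583 -177   80]
art neck L/R [ 526 -161   80]
art neck L/R [ 525 -189   80]
art neck L/R [ 547 -162   80]
art neck L/R [ 547 -190   80]
art head L/R [ 581 -149   80]
art head L/R [ 581 -201   80]
bolt [ 622 -176   30]
otherbolt [637 -43  30]
plate TL TR BR BL [592 288  50]
plate TL TR BR BL [586 146  50]
plate TL TR BR BL [477 153  50]
plate TL TR BR BL [486 291  50]
unit BL BR TR TL [420 299  46]
unit BL BR TR TL [413 150  46]
unit BL BR TR TL [597 140  46]
unit BL BR TR TL [603 293  46]
button [446 253  56]
button [447 275  56]
button [446 230  56]
dial [441 175  56]
side button [447 254  56]
side plate TL TR BR BL [585 292  50]
side plate TL TR BR BL [577 151  50]
side plate TL TR BR BL [475 155  50]
side plate TL TR BR BL [483 292  50]
side shelf [636  35 117]
side shelf [ 617 -248  117]
side art front [ 449 -141   80]
160 5 5 9 9 0 5 5 0 5 0 9 9 0 0 5 9 5 5 5 5 5 0 5 4
161 6 10 8 10 10 10 8 8 10 5 6 8 9 8 0 9 5 9 5 4 9 5 5 0
162 9 11 9 9 9 9 8 6 8 10 10 12 8 10 6 6 8 6 8 8 10 10 11 5
163 12 11 9 9 9 8 10 6 10 8 10 8 8 8 8 9 8 11 9 7 9 9 9 9
164 22 8 8 8 8 7 7 7 10 10 10 13 8 8 10 10 10 9 9 7 11 10 8 8
165 43 47 46 44 25 26 26 14 25 25 25 27 34 25 12 4 10 9 9 6 6 6 3 6
166 30 25 26 34 45 13 20 35 44 38 48 47 30 21 26 20 20 20 19 19 18 18 16 19
167 19 20 21 31 18 10 24 30 27 23 24 26 23 18 22 19 17 18 20 22 20 18 19 18
168 22 21 21 26 30 18 27 32 17 17 18 20 20 20 20 18 18 15 20 20 20 21 19 21
169 24 24 24 35 58 52 31 25 22 23 22 21 22 25 24 24 21 19 21 18 21 16 19 19
170 20 20 20 18 33 30 24 23 25 26 4 22 20 22 21 13 27 22 17 20 17 17 19 20
171 22 21 21 23 21 20 20 20 19 19 19 21 20 14 10 14 15 12 15 17 19 17 12 12
```

The measurements agree across both views:

| Item | Position |
|---|---|
| Rack yaw | about -3.4° |
| Articulator hold point | about (0.535, -0.175) |
| Flask bolt | about (0.629, -0.175) |
| Plate centre | about (0.534, 0.220) |
| Button | (0.446, 0.253) |

I'll set the articulator down near (0.49, 0.03).

Call:
jog_arm:
  rows:
    - [0, 0, 0, 0, 0, 6.4]
    - [0, 0, 0, 0, 0, 6.4]
    - [0, 0, 0, 0, 0, 6.2]
    - [2.3, -3.3, 0, 0, 0, 0]
    - [2.3, -3.3, 0, 0, 0, 0]
    - [2.3, -3.3, 0, 0, 0, 0]
    - [2.3, -3.3, 0, 0, 0, 0]
    - [2.3, -3.3, 0, 0, 0, 0]
  grip: 8.7

```text
clock: 1.1
eef_pos: [0.3228, -0.4806, 0.2306]
tool_rot: [0.0, 1.0, -0.013, 0.0]
wrist_force: [-0.2, 0.2, 0.2]
gripper_width: 0.0868
gripper_force: 0.0
```

```bash
cat >> h.py <<'E'
def to(p,yaw=0,lean=0,xyaw=None):
    # desired tool: x axis forward at yaw (deg), z down; lean>0: fingers forward and down
    st=bot.state();q=np.array(st['tool_rot']);A=R.from_quat(q[[1,2,3,0]])
    B=R.from_euler('z',yaw,degrees=True)*R.from_euler('y',-lean,degrees=True)*R.from_matrix(np.diag([1,-1,-1.]))
    d=np.array(p)-st['eef_pos']
    print('t',round(st['clock'],2),'pos',np.round(st['eef_pos'],4),'w',round(st['gripper_width'],4),'gf',round(float(np.ravel(st['gripper_force'])[0]),1),'F',np.round(st['wrist_force'],1))
    print(' shift now-axes cm',np.round(A.inv().apply(d)*100,2),'target-axes cm',np.round(B.inv().apply(d)*100,2),'turn deg',np.round(np.degrees((A.inv()*B).as_rotvec()),2))
E
python3 -c "
from h import *
to([.533,-.175,.2],-1.5)"
```

```text
t 1.1 pos [ 0.3228 -0.4806  0.2306] w 0.0868 gf 0.0 F [-0.2  0.2  0.2]
 shift now-axes cm [ 20.19 -31.11   3.06] target-axes cm [ 20.22 -31.1    3.06] turn deg [ 0.01 -0.01 -0.04]
```

Call:
jog_arm:
  rows:
    - [2.5, -3.9, 0.4, 0, 0, 0]
    - [2.5, -3.9, 0.4, 0, 0, 0]
    - [2.5, -3.9, 0.4, 0, 0, 0]
    - [2.5, -3.9, 0.4, 0, 0, 0]
    - [2.5, -3.9, 0.4, 0, 0, 0]
    - [2.5, -3.9, 0.4, 0, 0, 0]
    - [2.5, -3.9, 0.4, 0, 0, 0]
    - [2.7, -3.8, 0.3, 0, 0, 0]

```text
clock: 1.9
eef_pos: [0.5328, -0.1749, 0.1995]
tool_rot: [0.0, 1.0, -0.013, 0.0]
wrist_force: [-0.4, -1.6, -0.3]
gripper_width: 0.0871
gripper_force: 0.0
```

```bash
python3 -c "
from h import *
to([.533,-.175,.067],-1.5)"
```

```text
t 1.9 pos [ 0.5328 -0.1749  0.1995] w 0.0871 gf 0.0 F [-0.4 -1.6 -0.3]
 shift now-axes cm [1.000e-02 1.000e-02 1.325e+01] target-axes cm [2.000e-02 1.000e-02 1.325e+01] turn deg [ 0.02 -0.   -0.04]
```

Call:
jog_arm:
  rows:
    - [0, 0, 3, 0, 0, 0]
    - [0, 0, 3, 0, 0, 0]
    - [0, 0, 3, 0, 0, 0]
    - [0, 0, 2.2, 0, 0, 0]
    - [0, 0, 2, 0, 0, 0]
    - [0, 0, 0, 0, 0, 0]

```text
clock: 2.5
eef_pos: [0.5302, -0.176, 0.065]
tool_rot: [-0.001, 1.0, -0.013, -0.003]
wrist_force: [-1.4, 0.3, -0.2]
gripper_width: 0.0869
gripper_force: 0.0
```

Call:
jog_arm:
  rows:
    - [0, 0, 0, 0, 0, 0]
    - [0, 0, 0, 0, 0, 0]
    - [0, 0, 0, 0, 0, 0]
    - [0, 0, 0, 0, 0, 0]
    - [0, 0, 0, 0, 0, 0]
    - [0, 0, 0, 0, 0, 0]
    - [0, 0, 0, 0, 0, 0]
  grip: 1.5
  newtons: 25

```text
clock: 3.2
eef_pos: [0.5323, -0.1766, 0.0677]
tool_rot: [0.0, 1.0, -0.013, 0.0]
wrist_force: [0.3, -0.0, -0.0]
gripper_width: 0.039
gripper_force: 0.0
```

Call:
jog_arm:
  rows:
    - [0, 0, 0, 0, 0, 0]
    - [0, 0, 0, 0, 0, 0]
    - [0, 0, 0, 0, 0, 0]
    - [0, 0, 0, 0, 0, 0]
    - [0, 0, 0, 0, 0, 0]

```text
clock: 3.7
eef_pos: [0.5326, -0.1763, 0.0677]
tool_rot: [-0.0, 1.0, -0.013, 0.0]
wrist_force: [1.1, 1.6, 1.0]
gripper_width: 0.0238
gripper_force: 24.7
```

Call:
jog_arm:
  rows:
    - [0, 0, -1, 0, 0, 0]
    - [0, 0, -1, 0, 0, 0]
    - [0, 0, -1, 0, 0, 0]
    - [0, 0, -1, 0, 0, 0]
    - [0, 0, 0, 0, 0, 0]

```text
clock: 4.2
eef_pos: [0.5334, -0.177, 0.1095]
tool_rot: [0.001, 1.0, -0.014, 0.002]
wrist_force: [-0.1, 0.3, -3.8]
gripper_width: 0.0236
gripper_force: 24.7
```

Call:
jog_arm:
  rows:
    - [-0.3, -1.5, 0, 0, 0, 0]
    - [-0.6, -3, 0, 0, 0, 0]
    - [-0.8, -3.5, 0, 0, 0, 0]
    - [-0.8, -3.5, 0, 0, 0, 0]
    - [-0.8, -3.5, 0, 0, 0, 0]
    - [-0.6, -3, 0, 0, 0, 0]
    - [-0.4, -1.8, 0, 0, 0, 0]
    - [0, -0.9, 0, 0, 0, 0]

```text
clock: 5.0
eef_pos: [0.493, 0.0348, 0.1071]
tool_rot: [-0.0, 1.0, -0.011, -0.001]
wrist_force: [0.3, -0.1, -3.6]
gripper_width: 0.0234
gripper_force: 24.7
```

Call:
jog_arm:
  rows:
    - [0, 0, 0, 0, 0, 0]
    - [0, 0, 1, 0, 0, 0]
    - [0, 0, 1, 0, 0, 0]
    - [0, 0, 1, 0, 0, 0]
    - [0, 0, 0.7, 0, 0, 0]
    - [0, 0, 0.3, 0, 0, 0]
    - [0, 0, 0, 0, 0, 0]

```text
clock: 5.7
eef_pos: [0.4943, 0.0315, 0.0676]
tool_rot: [0.0, 1.0, -0.013, -0.001]
wrist_force: [-2.4, -0.2, 1.4]
gripper_width: 0.0234
gripper_force: 25.2
```

Landed; release and lift clear.

Call:
jog_arm:
  rows:
    - [0, 0, 0, 0, 0, 0]
    - [0, 0, 0, 0, 0, 0]
    - [0, 0, 0, 0, 0, 0]
    - [0, 0, 0, 0, 0, 0]
    - [0, 0, 0, 0, 0, 0]
    - [0, 0, 0, 0, 0, 0]
  grip: 6

```text
clock: 6.3
eef_pos: [0.495, 0.0315, 0.0676]
tool_rot: [0.0, 1.0, -0.013, 0.0]
wrist_force: [-0.4, 0.3, 0.0]
gripper_width: 0.0581
gripper_force: 0.0
```

Call:
jog_arm:
  rows:
    - [0, 0, -1.5, 0, 0, 0]
    - [0, 0, -4, 0, 0, 0]
    - [0, 0, -4, 0, 0, 0]
    - [0, 0, -4, 0, 0, 0]
    - [-1, 2, 0, 0, 0, 0]
    - [-2, 4, 0, 0, 0, 0]
    - [-2, 4, 0, 0, 0, 0]
    - [0, 0, 0, 0, 0, 0]

```text
clock: 7.1
eef_pos: [0.4391, -0.0725, 0.2023]
tool_rot: [0.001, 1.0, -0.018, -0.001]
wrist_force: [-0.2, 0.7, 0.5]
gripper_width: 0.06
gripper_force: 0.0
```

Run:
```python
from h import *
a=snap('top')['color'];b=snap('side')['color']
def c(i,x,y,w,h,W,H): return cv2.resize(i[y:y+h,x:x+w],(W,H),interpolation=cv2.INTER_CUBIC)
o=np.zeros((600,800,3),np.uint8)
o[:300,:400]=c(a,235,140,100,75,400,300)
o[:300,400:]=c(a,275,150,50,38,400,300)
o[300:,:400]=c(b,210,140,100,75,400,300)
o[300:,400:]=c(b,255,145,50,38,400,300)
cv2.imwrite('pics/crop2.png',cv2.convertScaleAbs(o,alpha=1.5))
to([.533,-.175,.2],-3.4,40)
```

```text
t 7.2 pos [ 0.4419 -0.0678  0.2027] w 0.0598 gf 0.0 F [-0.8  0.7 -0.5]
 shift now-axes cm [ 9.42 10.45  0.28] target-axes cm [ 7.28 10.16  6.46] turn deg [-0.6  39.96  1.65]
```

View pics/crop2.png

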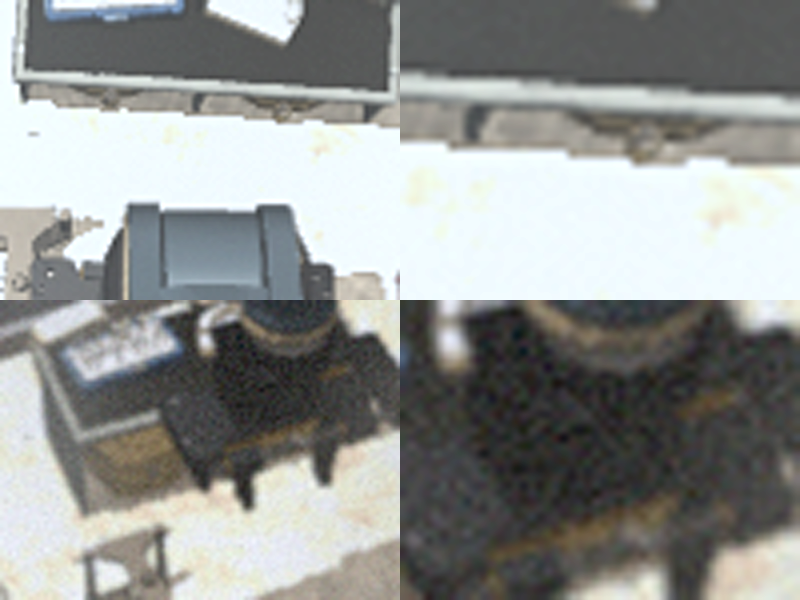

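The articulator stands upright. The bolt is at top-view px (306,168.8). I'll move the arm to the right and tilt it, to clear the side view and measure again.

Call:
jog_arm:
  rows:
    - [3, 3, -1, 0, 0, 0.6]
    - [3, 4, -1, 0, 0, 0.5]
    - [0, 3, 0, 0, 6.7, 0.3]
    - [0, 3, 0, 0, 6.7, 0]
    - [0, 3, 0, 0, 6.7, 0]
    - [0, 3, 0, 0, 6.7, 0]
    - [0, 3, 0, 0, 6.7, 0]
    - [0, 2, 0, 0, 6.5, 0]
  grip: 4

```text
clock: 8.0
eef_pos: [0.4951, -0.2801, 0.2216]
tool_rot: [-0.002, 0.955, -0.021, 0.295]
wrist_force: [0.7, 0.7, 0.1]
gripper_width: 0.04
gripper_force: 0.0
```

Run:
```python
from h import *
a=snap('top');b=snap('side')
def c(i,x,y,w,h,W,H): return cv2.resize(i[y:y+h,x:x+w],(W,H),interpolation=cv2.INTER_CUBIC)
o=np.zeros((600,800,3),np.uint8)
o[:,:400]=c(b['color'],245,145,50,75,400,600)
o[:300,400:]=c(a['color'],275,150,50,37,400,300)
o[300:,400:]=c(b['color'],200,130,120,90,400,300)
cv2.imwrite('pics/crop3.png',cv2.convertScaleAbs(o,alpha=2))
to([.533,-.175,.2],-3.4,40)
print(proj(b,[[.622,-.176,.03],[.629,-.176,.03],[.622,-.176,.018],[.65,-.176,.05]]),proj(a,[[.622,-.176,.03],[.629,-.176,.03]]))
```

```text
t 8.1 pos [ 0.493  -0.2806  0.2199] w 0.0401 gf 0.0 F [-0.6 -0.   0.5]
 shift now-axes cm [  1.72 -10.68   3.8 ] target-axes cm [  1.3  -10.78   3.69] turn deg [-1.45  6.02  0.12]
[[283.47171887 175.12688213]
 [282.64483463 173.92339584]
 [283.39157927 177.28878669]
 [280.29328461 166.69362827]] [[305.20282961 168.68664113]
 [305.12408486 166.54463758]]
```

View pics/crop3.png

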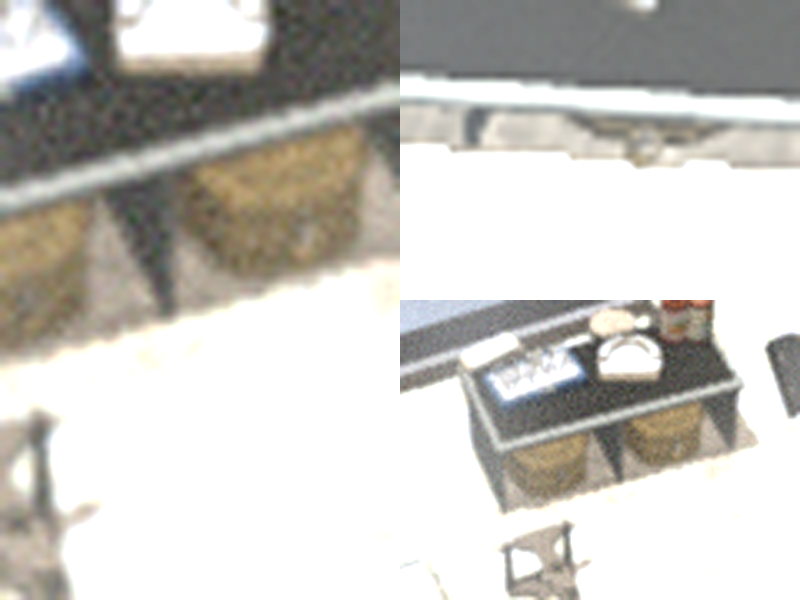

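The side view shows the bolt highlight at (283.1,174.4) and the top view at (305.1,168). Both fit a bolt centre near (0.628, -0.176), so I'll go to a pre-grasp pose.

Run:
```python
from h import *
d=np.array([.643,0,-.766]);T=np.array([.619,-.176,.022])
to(T-.1*d,-3.4,40)
```

```text
t 8.1 pos [ 0.493  -0.2806  0.2199] w 0.0401 gf 0.0 F [-0.6 -0.   0.5]
 shift now-axes cm [ -2.15 -10.48  13.42] target-axes cm [ -3.55 -10.81  12.85] turn deg [-1.45  6.02  0.12]
```

Call:
jog_arm:
  rows:
    - [0, 0, 0, -1.4, 6, 0.1]
    - [0, -2.2, 0, 0, 0, 0]
    - [-0.6, -2.2, 2.2, 0, 0, 0]
    - [-0.6, -2.2, 2.2, 0, 0, 0]
    - [-0.6, -2.2, 2.2, 0, 0, 0]
    - [-0.6, -2, 2.2, 0, 0, 0]
    - [-0.6, 0, 2.2, 0, 0, 0]
    - [-0.5, 0, 1.8, 0, 0, 0]

```text
clock: 8.9
eef_pos: [0.5553, -0.1822, 0.1512]
tool_rot: [-0.016, 0.956, -0.013, 0.292]
wrist_force: [-0.7, -1.1, 0.1]
gripper_width: 0.0401
gripper_force: 0.0
```

Run:
```python
from h import *
T=np.array([.619,-.176,.022])
to(T,-3.4,40);to(T,-3.4,40)
```

```text
t 8.9 pos [ 0.5553 -0.1822  0.1512] w 0.0401 gf 0.0 F [-0.7 -1.1  0.1]
 shift now-axes cm [-1.96 -0.24 14.28] target-axes cm [-3.47 -1.   13.96] turn deg [-3.22  6.06  0.73]
t 8.9 pos [ 0.5553 -0.1822  0.1512] w 0.0401 gf 0.0 F [-0.7 -1.1  0.1]
 shift now-axes cm [-1.96 -0.24 14.28] target-axes cm [-3.47 -1.   13.96] turn deg [-3.22  6.06  0.73]
```

Run:
```python
from h import *
print(np.round(bot.state()['joints'],2), np.round(bot.state()['qd'],2))
```

```text
[ 0.48  0.26 -0.14  2.22 -1.04  0.21 -0.27] [-0.02  0.3   0.07 -0.15 -0.01 -0.    0.06]
```

```bash
cat > fk.py <<'E'
import numpy as np, itertools
from scipy.spatial.transform import Rotation as R
from scipy.optimize import least_squares
# alternating z-y chain, a1 = s1*q1 etc
def fk(q,sg,L):
    A=R.identity();p=np.zeros(3)
    ax='zyzyzyz';off=[(0,0,L[0]),(0,0,0),(L[4],0,L[1]),(-L[4],0,0),(0,0,L[2]),(0,0,0),(0,0,L[3])]
    for i in range(7):
        A=A*R.from_euler(ax[i],sg[i]*q[i]); p=p+A.apply(off[i])
    return p,A
E
python3 - <<'E'
from fk import *
from h import bot
st=bot.state()
D=[([1.237,.469,-.049,1.532,.024,1.141,-.082],[.203,-.644,.231],[-8.58e-4,.9884,.15185,-1.5e-4]),(st['joints'],st['eef_pos'],st['tool_rot'])]
res=[]
for sg in itertools.product([1,-1],repeat=7):
    rels=[]
    for q,p,w in D:
        w=np.array(w); _,A=fk(q,sg,[0]*5); rels.append((A,R.from_quat(w[[1,2,3,0]])))
    # allow fixed base yaw (0 or pi) & const tool offset: A_tool = Rz(b)*A*C
    for b in (0,np.pi/2,np.pi,-np.pi/2):
        C=[ (R.from_euler('z',b)*A).inv()*T for A,T in rels]
        res.append(((C[0].inv()*C[1]).magnitude(),sg,b,C[0].as_rotvec().round(3)))
res.sort(key=lambda x:x[0])
for r in res[:4]: print(r)
e,sg,b,c=res[0]
f=lambda L:np.ravel([R.from_euler('z',b).apply(fk(q,sg,L)[0])-p for q,p,_ in D])
s=least_squares(lambda L:np.r_[f(L),.002*(L-[.3,.5,.4,.3,0])],[.3,.5,.4,.3,0]);print(s.x,f(s.x).round(4))
s=least_squares(lambda L:f(np.r_[L,0]),[.3,.5,.4,.3]);print(s.x,f(np.r_[s.x,0]).round(4))
E
```

```text
(0.0020393566782855384, (-1, -1, -1, -1, -1, -1, -1), 3.141592653589793, array([ 1.00e-03, -2.00e-03, -1.57e+00]))
(0.002039356678285642, (-1, 1, -1, 1, -1, 1, -1), 0, array([2.000e-03, 1.000e-03, 1.571e+00]))
(0.22172091096791496, (-1, -1, 1, -1, -1, -1, -1), 3.141592653589793, array([ 0.037,  0.032, -1.657]))
(0.22172091096791505, (-1, 1, 1, 1, -1, 1, -1), 0, array([-0.032,  0.036,  1.484]))
[-0.02713454  0.52557903  0.33297273  0.12261312 -0.10310069] [ 0.0381  0.0135 -0.0034 -0.001  -0.0008  0.0035]
[0.10148774 0.64134084 0.43424596 0.26810218] [ 0.0413  0.0046 -0.0064 -0.0033  0.0328  0.0064]
```

```bash
cat > rec.py <<'E'
import json
from h import bot
s=bot.state()
open('data.jsonl','a').write(json.dumps([list(map(float,s['joints'])),list(map(float,s['eef_pos'])),list(map(float,s['tool_rot']))])+'\n')
E
python3 rec.py
```

```text
(no output)
```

Call:
jog_arm:
  rows:
    - [0, 0, -4, 0, 0, 0]
    - [0, 0, -4, 0, -6, 0]
    - [0, 0, -2, 0, -6, 0]
    - [0, 0, 0, 0, -6, 0]
    - [0, 0, 0, 0, -6, 0]
    - [0, 0, 0, 0, 0, 0]
    - [0, 0, 0, 0, 0, 0]

```text
clock: 9.6
eef_pos: [0.5132, -0.1823, 0.2171]
tool_rot: [-0.023, 0.992, -0.007, 0.123]
wrist_force: [-0.0, 0.1, -1.0]
gripper_width: 0.0402
gripper_force: 0.0
```

```bash
python3 rec.py; tail -1 data.jsonl
```

```text
[[0.13812561421563144, 0.17218918326670574, 0.22046475670091112, 2.0197812601439664, -0.24102326673781319, 0.7500746479571333, -1.0731730305945448], [0.513213176666536, -0.18234570431674255, 0.21712994279299627], [-0.02314953372879705, 0.9921176239179139, -0.006809162984395328, 0.12296485147823306]]
```

Call:
jog_arm:
  rows:
    - [0, 2, 0, 6, 0, 0]
    - [0, 2, 0, 6, 0, 0]
    - [0, 2, 0, 6, 0, 0]
    - [0, 0, 0, 0, 0, 8]
    - [0, 0, 0, 0, 0, 8]
    - [0, 0, 0, 0, 0, 8]
    - [0, 0, 0, 0, 0, 0]
    - [0, 0, 0, 0, 0, 0]

```text
clock: 10.4
eef_pos: [0.5131, -0.2418, 0.2084]
tool_rot: [-0.2, 0.958, -0.19, 0.083]
wrist_force: [0.5, 0.2, -0.0]
gripper_width: 0.04
gripper_force: 0.0
```

```bash
python3 rec.py; tail -1 data.jsonl
```

```text
[[0.3706838823312964, 0.3416858859043331, 0.2829899899352438, 1.874121797137316, -0.6189705056207258, 1.0545096192459786, -0.9793343786881813], [0.513146144473655, -0.24175095225866675, 0.2083557971874622], [-0.19964555029905526, 0.9576412368073927, -0.1902569762398439, 0.08286856342344916]]
```

Call:
jog_arm:
  rows:
    - [0, 0, 0, 0, 0, -8]
    - [0, 0, 0, 0, 0, -8]
    - [0, 0, 0, 0, 0, -8]
    - [0, 0, 0, -6, 0, 0]
    - [0, 0, 0, -6, 0, 0]
    - [0, 0, 0, -6, 0, 0]
    - [-5, 0, 0, 0, 0, 0]
    - [-5, 0, 0, 0, 0, 0]

```text
clock: 11.2
eef_pos: [0.4169, -0.2381, 0.1844]
tool_rot: [-0.023, 0.992, -0.003, 0.124]
wrist_force: [-1.1, -1.6, -0.2]
gripper_width: 0.0402
gripper_force: 0.0
```

```bash
python3 rec.py; tail -1 data.jsonl
cat > fit.py <<'E'
from fk import *
import json
D=[json.loads(l) for l in open('data.jsonl')]+[([1.237,.469,-.049,1.532,.024,1.141,-.082],[.203,-.644,.231],[-8.58e-4,.9884,.15185,-1.5e-4])]
sg=(-1,1,-1,1,-1,1,-1)
def fk2(q,P):
    A=R.identity();p=np.zeros(3);P=np.reshape(P,(7,3))
    for i in range(7):
        A=A*R.from_euler('zyzyzyz'[i],sg[i]*q[i]); p=p+A.apply(P[i])
    return p,A*R.from_euler('z',np.pi/2)
P0=np.zeros((7,3));P0[0,2]=.1;P0[2,2]=.55;P0[4,2]=.43;P0[6,2]=.25
f=lambda P:np.ravel([fk2(q,P)[0]-p for q,p,_ in D])
sol=least_squares(lambda P:np.r_[f(P),.02*(P-P0.ravel())],P0.ravel());P=sol.x
if __name__=='__main__': print(P.reshape(7,3).round(3));print(f(P).round(4).reshape(-1,3))
E
python3 fit.py
```

```text
[[0.27326379626404257, 0.12089076639868221, 0.28649493765380446, 2.1725335048168835, -0.32064970715719515, 0.6890212857021633, -0.7911615292081539], [0.41687303347275245, -0.2381391591979714, 0.18438846118393445], [-0.022779069098724115, 0.9920723862837653, -0.003293778853003869, 0.12354207949155861]]
[[ 0.027 -0.012  0.21 ]
 [-0.028 -0.012  0.006]
 [ 0.016 -0.006  0.556]
 [-0.001 -0.006  0.007]
 [-0.005 -0.004  0.437]
 [ 0.001 -0.004  0.027]
 [ 0.002  0.002  0.277]]
[[ 0.0001 -0.0001 -0.    ]
 [-0.0001  0.0002 -0.0001]
 [ 0.0002 -0.0002 -0.0004]
 [-0.0002  0.0001  0.0003]
 [-0.0001  0.0001  0.0002]]
```

```bash
cat > ik.py <<'E'
from fit import *
lo=np.array([-2.59,-.33,-1.39,.1,-1.04,.21,-2.66]);hi=np.array([2.59,1.99,1.29,2.45,4.18,1.99,2.66])
def B(yaw,lean): return R.from_euler('z',yaw,degrees=True)*R.from_euler('y',-lean,degrees=True)*R.from_matrix(np.diag([1,-1,-1.]))
def ik(p,Rt,q0):
    def g(q):
        x,A=fk2(q,P); return np.r_[(x-p)*5,(Rt.inv()*A).as_rotvec(),.001*(q-q0)]
    s=least_squares(g,np.clip(q0,lo+.03,hi-.03),bounds=(lo+.02,hi-.02))
    return s.x,np.abs(g(s.x)[:6]).max()
E
python3 - <<'E'
from ik import *
rng=np.random.default_rng(0)
for lean in(35,38,42,45):
  for half in (0,180):
   for x,z in((.619,.022),(.47,.022)):
    sols=[]
    for k in range(25):
        q,e=ik([x,-.176+.06*(.619-x),z],B(-3.4,lean)*R.from_euler('z',half,degrees=True),rng.uniform(lo,hi))
        if e<5e-3: sols.append((np.round(q,2)))
    u=[]
    for q in sols:
        if all(np.abs(q-v).max()>.4 for v in u): u.append(q)
    print(lean,half,x,len(sols));[print('   ',v) for v in u[:4]]
E
```

```text
35 0 0.619 7
    [ 0.47  0.59 -0.21  2.2   3.3   0.23  1.68]
    [-0.21  0.69  0.67  2.23  4.16  0.58  0.62]
35 0 0.47 0
35 180 0.619 17
    [ 0.88  0.74 -0.78  2.2   2.27  0.39 -0.3 ]
    [ 0.59  0.61 -0.37  2.2   2.93  0.23 -1.07]
    [ 1.16  1.18 -1.35  2.21  2.02  0.94  0.21]
    [ 0.41  0.58 -0.15  2.2   3.42  0.23 -1.62]
35 180 0.47 0
38 0 0.619 15
    [-0.5   1.1   1.23  2.28  4.15  1.16  0.37]
    [ 0.62  0.62 -0.39  2.23  3.04  0.32  1.99]
    [0.04 0.61 0.34 2.25 3.88 0.48 0.98]
    [ 0.88  0.74 -0.75  2.23  2.5   0.42  2.63]
38 0 0.47 0
38 180 0.619 17
    [ 0.95  0.79 -0.87  2.23  2.37  0.49 -0.35]
    [ 0.39  0.58 -0.12  2.23  3.43  0.33 -1.62]
    [ 1.16  1.17 -1.32  2.24  2.12  0.91  0.13]
    [ 0.74  0.67 -0.57  2.23  2.74  0.35 -0.81]
38 180 0.47 0
42 0 0.619 13
    [ 0.4   0.61 -0.11  2.27  3.42  0.46  1.55]
    [-0.5   1.16  1.25  2.32  4.05  1.26  0.42]
    [ 0.97  0.83 -0.86  2.27  2.57  0.56  2.64]
    [0.02 0.64 0.37 2.29 3.77 0.6  1.08]
42 0 0.47 0
42 180 0.619 16
    [ 1.03  0.9  -0.98  2.27  2.45  0.63 -0.34]
    [ 1.19  1.27 -1.37  2.27  2.24  1.    0.11]
    [ 0.31  0.6   0.    2.27  3.51  0.48 -1.72]
    [ 0.75  0.69 -0.56  2.26  2.91  0.45 -0.96]
42 180 0.47 0
45 0 0.619 14
    [0.27 0.63 0.07 2.31 3.53 0.6  1.4 ]
    [-0.28  0.82  0.81  2.33  3.89  0.92  0.81]
    [ 0.74  0.7  -0.53  2.29  3.03  0.54  2.08]
    [ 1.01  0.89 -0.92  2.29  2.63  0.65  2.64]
45 0 0.47 0
45 180 0.619 19
    [ 1.18  1.24 -1.31  2.3   2.36  0.96  0.01]
    [ 0.97  0.85 -0.87  2.29  2.67  0.62 -0.58]
    [-0.47  1.08  1.15  2.34  3.97  1.21 -2.61]
    [ 0.02  0.66  0.38  2.31  3.71  0.69 -2.01]
45 180 0.47 0
```

Run:
```python
from ik import *
H=R.from_euler('z',180,degrees=True)
for lean in(35,40,45,50):
  q=np.array([.31,.6,0,2.27,3.5,.48,-1.72]);out=[]
  for x in np.arange(.62,.45,-.02):
    best=None
    for q0 in (q,np.array([.97,.85,-.87,2.29,2.67,.62,-.6]),np.array([.02,.66,.38,2.31,3.71,.69,-2])):
        qq,e=ik([x,-.176+.06*(.619-x),.022],B(-3.4,lean)*H,q0)
        if e<2e-3: best=qq
    out.append((round(x,2), None if best is None else list(best.round(2))))
  print(lean);[print('  ',o) for o in out if o[1]]
# j5=0 branch: min lean at x=.56
for x in(.6,.58,.56,.54,.48):
  for lean in(0,10,20,25,30):
    q,e=ik([x,-.176,.022],B(-3.4,lean),np.array([.3,.4,0,1.9,0,.8,-.1]))
    if e<2e-3: print('dn',x,lean,q.round(2))
```

```text
35
   (np.float64(0.62), [np.float64(0.12), np.float64(0.58), np.float64(0.22), np.float64(2.21), np.float64(3.92), np.float64(0.34), np.float64(-2.2)])
   (np.float64(0.6), [np.float64(0.1), np.float64(0.57), np.float64(0.25), np.float64(2.25), np.float64(3.91), np.float64(0.37), np.float64(-2.17)])
   (np.float64(0.58), [np.float64(0.08), np.float64(0.56), np.float64(0.29), np.float64(2.29), np.float64(3.9), np.float64(0.41), np.float64(-2.15)])
   (np.float64(0.56), [np.float64(0.07), np.float64(0.55), np.float64(0.31), np.float64(2.34), np.float64(3.88), np.float64(0.44), np.float64(-2.12)])
   (np.float64(0.54), [np.float64(0.06), np.float64(0.54), np.float64(0.34), np.float64(2.38), np.float64(3.87), np.float64(0.48), np.float64(-2.09)])
   (np.float64(0.52), [np.float64(0.06), np.float64(0.53), np.float64(0.36), np.float64(2.43), np.float64(3.86), np.float64(0.51), np.float64(-2.06)])
40
   (np.float64(0.62), [np.float64(0.04), np.float64(0.62), np.float64(0.33), np.float64(2.26), np.float64(3.8), np.float64(0.52), np.float64(-2.09)])
   (np.float64(0.6), [np.float64(0.04), np
[... 1564 characters left out ...]
t64(3.54), np.float64(0.86), np.float64(-1.73)])
dn 0.6 0 [-0.02  0.65  0.33  1.86 -0.32  0.68 -1.13]
dn 0.6 10 [ 0.02  0.59  0.29  1.99 -0.45  0.45 -0.99]
dn 0.6 20 [ 0.1   0.55  0.2   2.1  -0.84  0.23 -0.58]
dn 0.58 0 [-0.02  0.62  0.34  1.91 -0.32  0.66 -1.11]
dn 0.58 10 [ 0.03  0.57  0.28  2.03 -0.46  0.43 -0.97]
dn 0.58 20 [ 0.08  0.54  0.24  2.14 -0.97  0.23 -0.44]
dn 0.56 0 [-0.02  0.6   0.34  1.96 -0.33  0.63 -1.1 ]
dn 0.56 10 [ 0.04  0.55  0.28  2.08 -0.47  0.4  -0.94]
dn 0.54 0 [-0.01  0.58  0.34  2.   -0.33  0.61 -1.08]
dn 0.54 10 [ 0.05  0.52  0.27  2.12 -0.48  0.38 -0.92]
dn 0.48 0 [-0.    0.52  0.35  2.14 -0.34  0.54 -1.03]
dn 0.48 10 [ 0.1   0.46  0.24  2.24 -0.51  0.31 -0.85]
```

```bash
cat > plan.py <<'E'
from ik import *
from h import bot
def rows(qs):
    out=[];p0,A0=fk2(qs[0],P)
    for q in qs[1:]:
        p,A=fk2(q,P); out.append(np.r_[A0.inv().apply(p-p0)*100,np.degrees((A0.inv()*A).as_rotvec())]);p0,A0=p,A
    return out
E
python3 - <<'E'
from plan import *
H=R.from_euler('z',180,degrees=True)
d=np.array([np.sin(np.radians(38)),0,-np.cos(np.radians(38))]);T=np.array([.619,-.176,.022])
q0=np.array(bot.state()['joints'])
for back in(.1,.14):
    qg,e=ik(T-back*d,B(-3.4,38)*H,np.array([.1,.58,.25,2.25,3.85,.42,-2.1]));print(back,qg.round(2),e)
qg,e=ik(T-.12*d,B(-3.4,38)*H,np.array([.1,.58,.25,2.25,3.85,.42,-2.1]))
N=24
qs=[q0+(qg-q0)*k/N for k in range(N+1)]
for k,(q,r) in enumerate(zip(qs[1:],rows(qs))):
    p,A=fk2(q,P); print(k+1,r.round(1),'|',p.round(3),A.apply([0,0,1]).round(2))
E
```

```text
0.1 [ 0.2   0.35  0.16  2.32  4.04  0.28 -2.25] 1.5802174073952521e-06
0.14 [ 0.28  0.26  0.08  2.35  4.16  0.23 -2.35] 0.01388339233104421
1 [-2.   2.6  0.3 -5.1 -4.5 -5. ] | [ 0.397 -0.263  0.176] [ 0.17 -0.05 -0.98]
2 [-1.7  2.5  0.3 -5.2 -3.9 -5.2] | [ 0.383 -0.29   0.172] [ 0.11 -0.15 -0.98]
3 [-1.3  2.5  0.2 -5.3 -3.4 -5.4] | [ 0.374 -0.317  0.173] [ 0.07 -0.25 -0.97]
4 [-1.   2.5  0.2 -5.3 -2.8 -5.6] | [ 0.37  -0.343  0.177] [ 0.05 -0.34 -0.94]
5 [-0.6  2.4  0.2 -5.3 -2.2 -5.7] | [ 0.372 -0.367  0.184] [ 0.05 -0.44 -0.9 ]
6 [-0.3  2.4  0.1 -5.3 -1.7 -5.9] | [ 0.379 -0.388  0.193] [ 0.06 -0.52 -0.85]
7 [ 0.1  2.3  0.1 -5.2 -1.1 -6. ] | [ 0.391 -0.405  0.204] [ 0.09 -0.59 -0.8 ]
8 [ 0.4  2.3  0.  -5.1 -0.6 -6.1] | [ 0.408 -0.418  0.214] [ 0.14 -0.65 -0.75]
9 [ 0.7  2.2  0.  -5.  -0.  -6.2] | [ 0.427 -0.425  0.224] [ 0.2  -0.69 -0.7 ]
10 [ 1.   2.1 -0.  -4.9  0.5 -6.3] | [ 0.449 -0.427  0.233] [ 0.26 -0.71 -0.65]
11 [ 1.3  2.1 -0.  -4.7  0.9 -6.4] | [ 0.472 -0.424  0.239] [ 0.34 -0.72 -0.61]
12 [ 1.5  2.  -0.1 -4.5  1.4 -6.4] | [ 0.495 -0.416  0.244] [ 0.41 -0.7  -0.58]
13 [ 1.7 
[... 250 characters left out ...]
-3.7  2.8 -6.5] | [ 0.57  -0.342  0.232] [ 0.66 -0.52 -0.54]
17 [ 2.3  1.6 -0.  -3.4  3.  -6.5] | [ 0.58  -0.318  0.222] [ 0.7  -0.45 -0.55]
18 [ 2.4  1.5 -0.  -3.2  3.2 -6.5] | [ 0.587 -0.293  0.21 ] [ 0.72 -0.38 -0.58]
19 [ 2.5  1.4  0.  -2.9  3.3 -6.6] | [ 0.588 -0.268  0.196] [ 0.73 -0.31 -0.6 ]
20 [ 2.5  1.3  0.  -2.7  3.4 -6.6] | [ 0.586 -0.245  0.181] [ 0.73 -0.24 -0.64]
21 [ 2.5  1.2  0.1 -2.5  3.5 -6.6] | [ 0.58  -0.224  0.165] [ 0.72 -0.18 -0.67]
22 [ 2.4  1.1  0.1 -2.2  3.5 -6.7] | [ 0.571 -0.205  0.148] [ 0.69 -0.12 -0.71]
23 [ 2.3  1.   0.1 -2.   3.5 -6.7] | [ 0.559 -0.189  0.132] [ 0.66 -0.07 -0.75]
24 [ 2.2  0.9  0.2 -1.8  3.4 -6.8] | [ 0.545 -0.176  0.117] [ 0.61 -0.04 -0.79]
```

```bash
cat > go.py <<'E'
from plan import *
import sys
H=R.from_euler('z',180,degrees=True)
lean=42;l=np.radians(lean)
d=np.array([np.sin(l),0,-np.cos(l)]);T=np.array([.6195,-.176,.021])
q0=np.array(bot.state()['joints']);print('q',q0.round(2))
qg,e=ik(T-.1*d,B(-3.4,lean)*H,np.array([.1,.58,.25,2.25,3.85,.42,-2.1]));print('g',qg.round(2),e)
N=int(sys.argv[1]);n=min(N,8)
qs=[q0+(qg-q0)*k/N for k in range(N+1)]
print([[float(v) for v in r.round(1)] for r in rows(qs)[:n]])
p,A=fk2(qs[n],P);print(p.round(3))
E
python3 go.py 24
```

```text
q [ 0.27  0.12  0.29  2.17 -0.32  0.69 -0.79]
g [ 0.13  0.39  0.27  2.38  3.88  0.44 -2.08] 9.98902266458046e-08
[[-2.3, 2.3, 0.5, -4.5, -4.9, -4.9], [-2.0, 2.2, 0.5, -4.6, -4.5, -5.1], [-1.7, 2.2, 0.4, -4.6, -4.1, -5.3], [-1.4, 2.2, 0.4, -4.7, -3.7, -5.5], [-1.1, 2.2, 0.4, -4.8, -3.2, -5.7], [-0.8, 2.2, 0.3, -4.8, -2.8, -5.8], [-0.5, 2.1, 0.2, -4.8, -2.3, -5.9], [-0.2, 2.1, 0.2, -4.9, -1.8, -6.0]]
[ 0.37  -0.416  0.193]
```

Call:
jog_arm:
  rows:
    - [-2.3, 2.3, 0.5, -4.5, -4.9, -4.9]
    - [-2.0, 2.2, 0.5, -4.6, -4.5, -5.1]
    - [-1.7, 2.2, 0.4, -4.6, -4.1, -5.3]
    - [-1.4, 2.2, 0.4, -4.7, -3.7, -5.5]
    - [-1.1, 2.2, 0.4, -4.8, -3.2, -5.7]
    - [-0.8, 2.2, 0.3, -4.8, -2.8, -5.8]
    - [-0.5, 2.1, 0.2, -4.8, -2.3, -5.9]
    - [-0.2, 2.1, 0.2, -4.9, -1.8, -6.0]

```text
clock: 12.0
eef_pos: [0.3712, -0.4178, 0.1918]
tool_rot: [0.317, 0.877, 0.343, -0.117]
wrist_force: [0.2, -0.8, -0.5]
gripper_width: 0.04
gripper_force: 0.0
```

```bash
python3 go.py 16
```

```text
q [ 0.02  0.23  0.49  2.23  1.    0.59 -1.16]
g [ 0.13  0.39  0.27  2.38  3.88  0.44 -2.08] 9.98902266458046e-08
[[-0.1, 2.0, 0.2, -4.7, -1.7, -6.2], [0.2, 2.0, 0.1, -4.7, -1.2, -6.3], [0.5, 2.0, 0.1, -4.8, -0.7, -6.3], [0.8, 2.1, 0.0, -4.8, -0.2, -6.4], [1.0, 2.1, -0.0, -4.8, 0.3, -6.4], [1.3, 2.1, -0.1, -4.8, 0.7, -6.4], [1.5, 2.1, -0.1, -4.7, 1.2, -6.3], [1.8, 2.1, -0.1, -4.7, 1.6, -6.3]]
[ 0.538 -0.389  0.219]
```

Tracking well; continuing.

Call:
jog_arm:
  rows:
    - [-0.1, 2.0, 0.2, -4.7, -1.7, -6.2]
    - [0.2, 2.0, 0.1, -4.7, -1.2, -6.3]
    - [0.5, 2.0, 0.1, -4.8, -0.7, -6.3]
    - [0.8, 2.1, 0.0, -4.8, -0.2, -6.4]
    - [1.0, 2.1, -0.0, -4.8, 0.3, -6.4]
    - [1.3, 2.1, -0.1, -4.8, 0.7, -6.4]
    - [1.5, 2.1, -0.1, -4.7, 1.2, -6.3]
    - [1.8, 2.1, -0.1, -4.7, 1.6, -6.3]

```text
clock: 12.8
eef_pos: [0.5277, -0.3943, 0.2124]
tool_rot: [0.479, 0.504, 0.706, -0.135]
wrist_force: [0.2, -0.8, -0.1]
gripper_width: 0.04
gripper_force: 0.0
```

```bash
python3 go.py 8
```

```text
q [ 0.05  0.32  0.39  2.32  2.42  0.53 -1.63]
g [ 0.13  0.39  0.27  2.38  3.88  0.44 -2.08] 9.98902266458046e-08
[[1.9, 2.1, -0.1, -4.8, 2.0, -6.2], [2.0, 2.1, -0.1, -4.7, 2.3, -6.1], [2.2, 2.1, -0.1, -4.6, 2.6, -6.1], [2.3, 2.1, -0.1, -4.5, 2.9, -6.0], [2.4, 2.1, -0.1, -4.4, 3.1, -6.0], [2.5, 2.1, -0.1, -4.3, 3.3, -6.0], [2.6, 2.1, -0.1, -4.2, 3.5, -5.9], [2.6, 2.0, -0.0, -4.1, 3.6, -5.9]]
[ 0.553 -0.176  0.095]
```

Call:
jog_arm:
  rows:
    - [1.9, 2.1, -0.1, -4.8, 2.0, -6.2]
    - [2.0, 2.1, -0.1, -4.7, 2.3, -6.1]
    - [2.2, 2.1, -0.1, -4.6, 2.6, -6.1]
    - [2.3, 2.1, -0.1, -4.5, 2.9, -6.0]
    - [2.4, 2.1, -0.1, -4.4, 3.1, -6.0]
    - [2.5, 2.1, -0.1, -4.3, 3.3, -6.0]
    - [2.6, 2.1, -0.1, -4.2, 3.5, -5.9]
    - [2.6, 2.0, 0, -4.1, 3.6, -5.9]

```text
clock: 13.6
eef_pos: [0.5404, -0.1925, 0.0944]
tool_rot: [0.36, 0.028, 0.933, -0.012]
wrist_force: [0.6, 1.0, -1.1]
gripper_width: 0.04
gripper_force: 0.0
```

Call:
jog_arm:
  rows:
    - [0, 0, 0, 0, 0, 0]
    - [0, 0, 0, 0, 0, 0]

```text
clock: 13.8
eef_pos: [0.5416, -0.1947, 0.0955]
tool_rot: [0.362, 0.033, 0.932, -0.013]
wrist_force: [0.5, -0.5, 0.1]
gripper_width: 0.0401
gripper_force: 0.0
```

```bash
cat >> h.py <<'E'
def to2(p,yaw,lean,half):
    st=bot.state();q=np.array(st['tool_rot']);A=R.from_quat(q[[1,2,3,0]])
    B=R.from_euler('z',yaw,degrees=True)*R.from_euler('y',-lean,degrees=True)*R.from_matrix(np.diag([1,-1,-1.]))*R.from_euler('z',half,degrees=True)
    d=np.array(p)-st['eef_pos']
    print('t',round(st['clock'],2),'pos',np.round(st['eef_pos'],4),'w',round(st['gripper_width'],4),'gf',round(float(np.ravel(st['gripper_force'])[0]),1),'F',np.round(st['wrist_force'],1),'q',np.round(st['joints'],2))
    print(' now-axes cm',np.round(A.inv().apply(d)*100,2),'target-axes cm',np.round(B.inv().apply(d)*100,2),'turn',np.round(np.degrees((A.inv()*B).as_rotvec()),2))
E
python3 -c "
from h import *
to2([.6195,-.176,.021],-3.4,42,180)
s=snap('top');cv2.imwrite('pics/top5.png',cv2.resize(s['color'][110:230,180:340],(800,600),interpolation=cv2.INTER_CUBIC))"
```

```text
t 13.8 pos [ 0.5416 -0.1947  0.0955] w 0.0401 gf 0.0 F [ 0.5 -0.5  0.1] q [ 0.45  0.37 -0.08  2.38  3.67  0.37 -1.82]
 now-axes cm [-0.6   2.42 10.65] target-axes cm [-0.71  2.33 10.67] turn [-0.46  0.44 -0.53]
```

Call:
jog_arm:
  rows:
    - [-0.4, 1.2, 0, -0.5, 0.4, -0.5]
    - [-0.3, 1.1, 0, 0, 0, 0]
    - [0, 0, 2.5, 0, 0, 0]
    - [0, 0, 2.5, 0, 0, 0]
    - [0, 0, 2, 0, 0, 0]
    - [0, 0, 1, 0, 0, 0]
    - [0, 0, 0, 0, 0, 0]
    - [0, 0, 0, 0, 0, 0]

```text
clock: 14.65
eef_pos: [0.6014, -0.1737, 0.0407]
tool_rot: [0.358, 0.026, 0.933, -0.01]
wrist_force: [-0.3, 0.2, 0.5]
gripper_width: 0.0399
gripper_force: 0.0
```

```bash
python3 -c "
from h import *
to2([.6195,-.176,.021],-3.4,42,180)"
```

```text
t 14.65 pos [ 0.6014 -0.1737  0.0407] w 0.0399 gf 0.0 F [-0.3  0.2  0.5] q [ 0.3   0.54 -0.01  2.29  3.51  0.43 -1.73]
 now-axes cm [-0.04 -0.13  2.68] target-axes cm [-0.04 -0.12  2.68] turn [ 0.16 -0.04  0.12]
```

Call:
jog_arm:
  rows:
    - [0, -0.1, 1.2, 0, 0, 0]
    - [0, 0, 0.9, 0, 0, 0]
    - [0, 0, 0.5, 0, 0, 0]
    - [0, 0, 0, 0, 0, 0]
    - [0, 0, 0, 0, 0, 0]

```text
clock: 15.15
eef_pos: [0.6187, -0.176, 0.0207]
tool_rot: [0.358, 0.026, 0.933, -0.01]
wrist_force: [0.3, -0.7, 0.7]
gripper_width: 0.0403
gripper_force: 0.0
```

```bash
python3 -c "
from h import *
to2([.6195,-.176,.021],-3.4,42,180)
for n,x,y in(('top',275,150),('side',245,140)):
    s=snap(n);cv2.imwrite(f'pics/{n}6.png',s['color'])
"
```

```text
t 15.15 pos [ 0.6187 -0.176   0.0207] w 0.0403 gf 0.0 F [ 0.3 -0.7  0.7] q [ 0.29  0.6  -0.    2.26  3.49  0.45 -1.72]
 now-axes cm [-0.08  0.    0.03] target-axes cm [-0.08  0.    0.03] turn [ 0.16 -0.08  0.09]
```

Call:
jog_arm:
  rows:
    - [0, 0, 0, 0, 0, 0]
    - [0, 0, 0, 0, 0, 0]
    - [0, 0, 0, 0, 0, 0]
    - [0, 0, 0, 0, 0, 0]
    - [0, 0, 0, 0, 0, 0]
    - [0, 0, 0, 0, 0, 0]
  grip: 0.6
  newtons: 40

```text
clock: 15.85
eef_pos: [0.6184, -0.176, 0.0207]
tool_rot: [0.357, 0.026, 0.933, -0.01]
wrist_force: [-2.5, -0.5, 1.3]
gripper_width: 0.0119
gripper_force: 40.1
```

```bash
python3 -c "
from h import *
to2([.6195,-.176,.021],-3.4,42,180)"
```

```text
t 15.85 pos [ 0.6184 -0.176   0.0207] w 0.0119 gf 40.1 F [-2.5 -0.5  1.3] q [ 0.29  0.6  -0.    2.26  3.49  0.45 -1.72]
 now-axes cm [-0.1   0.01  0.06] target-axes cm [-0.1   0.01  0.06] turn [ 0.15 -0.09  0.1 ]
```

The jaws close at 11.9 mm on a 14 mm rod, so they hold only the front of it. I'll open and go about 6.5 mm deeper.

Call:
jog_arm:
  rows:
    - [0, 0, 0, 0, 0, 0]
    - [0, 0, 0, 0, 0, 0]
    - [0, 0, 0, 0, 0, 0]
    - [-0.2, 0, 0.2, 0, 0, 0]
    - [-0.15, 0, 0.15, 0, 0, 0]
    - [-0.15, 0, 0.1, 0, 0, 0]
    - [0, 0, 0, 0, 0, 0]
    - [0, 0, 0, 0, 0, 0]
  grip: 3

```text
clock: 16.65
eef_pos: [0.625, -0.177, 0.0206]
tool_rot: [0.357, 0.027, 0.934, -0.01]
wrist_force: [-4.0, -1.3, 1.6]
gripper_width: 0.0299
gripper_force: 2.0
```

Call:
jog_arm:
  rows:
    - [0, 0, 0, 0, 0, 0]
    - [0, 0, 0, 0, 0, 0]
    - [0, 0, 0, 0, 0, 0]
    - [0, 0, 0, 0, 0, 0]
    - [0, 0, 0, 0, 0, 0]
  grip: 0.6

```text
clock: 17.15
eef_pos: [0.6256, -0.1764, 0.0207]
tool_rot: [0.358, 0.026, 0.933, -0.01]
wrist_force: [-2.4, -2.4, -1.3]
gripper_width: 0.0121
gripper_force: 40.6
```

Call:
jog_arm:
  rows:
    - [0.2, 0, -0.18, 0, 0, 0]
    - [0.4, 0, -0.35, 0, 0, 0]
    - [0.55, 0, -0.5, 0, 0, 0]
    - [0.4, 0, -0.35, 0, 0, 0]
    - [0, 0, 0, 0, 0, 0]

```text
clock: 17.65
eef_pos: [0.6035, -0.1746, 0.0207]
tool_rot: [0.357, 0.026, 0.934, -0.009]
wrist_force: [-4.5, 1.1, 2.5]
gripper_width: 0.0124
gripper_force: 40.8
```

```bash
python3 -c "
from h import *
to2([.55,-.172,.021],-3.4,42,180)
a=snap('top');b=snap('side')
def c(i,x,y,w,h,W,H): return cv2.resize(i[y:y+h,x:x+w],(W,H),interpolation=cv2.INTER_CUBIC)
o=np.zeros((600,800,3),np.uint8)
o[:,:400]=c(b['color'],250,145,50,75,400,600)
o[:,400:]=c(a['color'],280,140,50,75,400,600)
cv2.imwrite('pics/crop4.png',cv2.convertScaleAbs(o,alpha=1.6))
"
```

```text
t 17.65 pos [ 0.6035 -0.1746  0.0207] w 0.0124 gf 40.8 F [-4.5  1.1  2.5] q [ 0.29  0.59  0.    2.29  3.5   0.48 -1.71]
 now-axes cm [ 3.96 -0.04 -3.6 ] target-axes cm [ 3.96 -0.06 -3.61] turn [ 0.2  -0.11  0.12]
```

View pics/crop4.png

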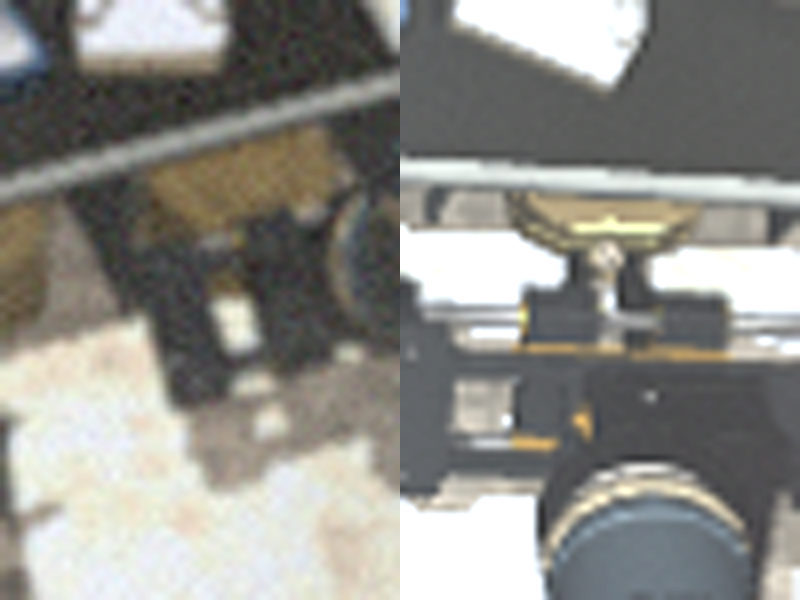

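The flask is following the gripper: in the top crop its front face is clear of the shelf and the bolt, at (608,255), is pinched between the fingers. I'll keep pulling.

Call:
jog_arm:
  rows:
    - [0.4, 0, -0.35, 0, 0, 0]
    - [0.6, 0, -0.54, 0, 0, 0]
    - [0.6, 0, -0.54, 0, 0, 0]
    - [0.6, 0, -0.54, 0, 0, 0]
    - [0.6, 0, -0.54, 0, 0, 0]
    - [0.6, 0, -0.54, 0, 0, 0]
    - [0.5, 0, -0.45, 0, 0, 0]
    - [0.2, 0, -0.18, 0, 0, 0]

```text
clock: 18.55
eef_pos: [0.549, -0.1722, 0.0207]
tool_rot: [0.358, 0.027, 0.933, -0.01]
wrist_force: [2.8, 0.4, -3.0]
gripper_width: 0.0121
gripper_force: 40.6
```

```bash
python3 -c "
from h import *
to2([.53,-.172,.021],-3.4,38,180)"
```

```text
t 18.55 pos [ 0.549  -0.1722  0.0207] w 0.0121 gf 40.6 F [ 2.8  0.4 -3. ] q [ 0.31  0.56  0.02  2.4   3.5   0.56 -1.68]
 now-axes cm [ 1.39 -0.09 -1.29] target-axes cm [ 1.48 -0.09 -1.19] turn [0.14 3.93 0.08]
```

Call:
jog_arm:
  rows:
    - [0.4, 0, -0.36, 0, 0, 0]
    - [0.5, 0, -0.45, 0, 0, 0]
    - [0.25, 0, -0.22, 0, 0, 0]
    - [0, 0, 0, 0, 0, 0]

```text
clock: 18.95
eef_pos: [0.5334, -0.1712, 0.0206]
tool_rot: [0.357, 0.027, 0.934, -0.01]
wrist_force: [-3.4, 0.2, 2.4]
gripper_width: 0.0122
gripper_force: 40.7
```

Call:
jog_arm:
  rows:
    - [0, 0, 0, 0, 0, 0]
    - [0, 0, 0, 0, 0, 0]
    - [0, 0, 0, 0, 0, 0]
    - [0, 0, -1, 0, 0, 0]
    - [0, 0, -2, 0, 0, 0]
    - [0, 0, -3, 0, 0, 0]
    - [0, 0, -2, 0, 0, 0]
    - [0, 0, 0, 0, 0, 0]
  grip: 4

```text
clock: 19.75
eef_pos: [0.5085, -0.1776, 0.0379]
tool_rot: [0.354, 0.035, 0.934, -0.016]
wrist_force: [-0.0, -0.5, -0.1]
gripper_width: 0.0399
gripper_force: 0.0
```

```bash
cat > go2.py <<'E'
from plan import *
import sys
q0=np.array(bot.state()['joints']);print('q',q0.round(2),np.round(bot.state()['eef_pos'],3))
G=[.47,-.2,.24]
qg,e=ik(G,B(-3.4,0),np.array([.2,.4,.2,2,-.3,.7,-.9]));print('g',qg.round(2),e)
N=int(sys.argv[1]);n=min(N,8)
qs=[q0+(qg-q0)*k/N for k in range(N+1)]
print([[float(v) for v in r.round(1)] for r in rows(qs)[:n]])
for q in qs[::3]: 
    p,A=fk2(q,P);print(p.round(3),A.apply([0,0,1]).round(2))
print('max turn',max(np.linalg.norm(r[3:]) for r in rows(qs)),max(np.linalg.norm(r[:3]) for r in rows(qs)))
E
python3 go2.py 24
```

```text
q [ 0.88  0.57 -0.61  2.45  3.    0.48 -1.03] [ 0.509 -0.178  0.038]
g [ 0.1   0.19  0.26  1.92 -0.06  1.04 -1.25] 6.420188329100411e-07
[[-1.2, -2.8, 0.3, 5.1, -0.5, 6.0], [-1.4, -2.7, 0.3, 5.0, -0.8, 6.1], [-1.5, -2.5, 0.2, 5.0, -1.0, 6.1], [-1.6, -2.3, 0.1, 4.9, -1.1, 6.2], [-1.7, -2.1, 0.1, 4.7, -1.3, 6.3], [-1.7, -1.9, 0.0, 4.6, -1.3, 6.4], [-1.7, -1.7, -0.1, 4.4, -1.3, 6.5], [-1.6, -1.5, -0.2, 4.2, -1.3, 6.6]]
[ 0.522 -0.178  0.049] [ 0.66 -0.05 -0.75]
[ 0.54  -0.264  0.071] [ 0.62 -0.31 -0.72]
[ 0.532 -0.338  0.102] [ 0.49 -0.53 -0.69]
[ 0.505 -0.388  0.135] [ 0.32 -0.68 -0.67]
[ 0.468 -0.407  0.163] [ 0.12 -0.72 -0.68]
[ 0.436 -0.393  0.181] [-0.05 -0.66 -0.75]
[ 0.421 -0.349  0.192] [-0.14 -0.5  -0.85]
[ 0.433 -0.282  0.207] [-0.12 -0.27 -0.95]
[ 0.47 -0.2   0.24] [ 0.  0. -1.]
max turn 7.933987790661236 3.478655975725526
```

```bash
python3 rec.py; python3 fit.py
python3 - <<'E'
from plan import *
H=R.from_euler('z',180,degrees=True)
q=np.array(bot.state()['joints']);print(fk2(q,P)[0])
for p in([.51,-.178,.06],[.515,-.178,.09],[.53,-.178,.12],[.53,-.178,.15],[.55,-.178,.18]):
  for lean in(42,35,30):
    qq,e=ik(p,B(-3.4,lean)*H,np.array([.5,.5,-.2,2.3,3.3,.5,-1.4]))
    print(p,lean,qq.round(2),round(e,4))
E
```

```text
[[ 0.    -0.014  0.233]
 [-0.001 -0.014  0.004]
 [-0.001 -0.007  0.554]
 [-0.001 -0.007  0.018]
 [-0.001 -0.     0.448]
 [ 0.    -0.     0.029]
 [-0.     0.     0.279]]
[[-0.0002 -0.0002 -0.0002]
 [-0.0001 -0.      0.0001]
 [ 0.0003 -0.0001  0.    ]
 [-0.0001  0.     -0.    ]
 [ 0.0001 -0.      0.    ]
 [ 0.0001  0.0002 -0.    ]]
[ 0.50860416 -0.17767651  0.03790259]
[0.51, -0.178, 0.06] 42 [ 1.04  0.56 -0.79  2.43  2.86  0.43 -0.85] 0.0
[0.51, -0.178, 0.06] 35 [ 0.6   0.41 -0.28  2.38  3.43  0.23 -1.56] 0.0
[0.51, -0.178, 0.06] 30 [ 0.2   0.38  0.16  2.36  4.16  0.23 -2.36] 0.0116
[0.515, -0.178, 0.09] 42 [ 0.66  0.37 -0.34  2.43  3.44  0.35 -1.55] 0.0
[0.515, -0.178, 0.09] 35 [ 0.32  0.32  0.04  2.38  4.03  0.23 -2.21] 0.0
[0.515, -0.178, 0.09] 30 [ 0.14  0.33  0.22  2.37  4.16  0.23 -2.37] 0.0545
[0.53, -0.178, 0.12] 42 [ 0.73  0.32 -0.43  2.38  3.46  0.25 -1.59] 0.0
[0.53, -0.178, 0.12] 35 [ 0.19  0.28  0.16  2.36  4.16  0.23 -2.37] 0.0327
[0.53, -0.178, 0.12] 30 [ 0.06  0.29  0.3   2.37  4.16  0.23 -2.4 ] 0.1022
[0.53, -0.178, 0.15] 42 [ 0.49  0.23 -0.15  2.37  3.95  0.23 -2.13] 0.0
[0.53, -0.178, 0.15] 35 [ 0.12  0.22  0.24  2.37  4.16  0.23 -2.38] 0.0752
[0.53, -0.178, 0.15] 30 [-0.03  0.23  0.38  2.38  4.16  0.23 -2.4 ] 0.1456
[0.55, -0.178, 0.18] 42 [ 0.26  0.19  0.08  2.34  4.16  0.23 -2.38] 0.0245
[0.55, -0.178, 0.18] 35 [ 0.    0.19  0.34  2.35  4.16  0.23 -2.41] 0.1232
[0.55, -0.178, 0.18] 30 [-0.13  0.21  0.47  2.36  4.16  0.23 -2.43] 0.1955
```

Call:
jog_arm:
  rows:
    - [-1, 0, -0.8, 0, 0, 0]
    - [-1.4, 0, -0.9, 0, 0, 0]
    - [-1.4, 0, -0.9, 0, 0, 0]
    - [-1.4, 0, -0.9, 0, 0, 0]
    - [-1.2, 0, -0.8, 0, 0, 0]
    - [-0.7, 0, -0.4, 0, 0, 0]
    - [0, 0, 0, 0, 0, 0]

```text
clock: 20.45
eef_pos: [0.5325, -0.1766, 0.12]
tool_rot: [0.354, 0.031, 0.935, -0.018]
wrist_force: [0.4, -0.6, -0.4]
gripper_width: 0.0401
gripper_force: 0.0
```

```bash
python3 go2.py 24
```

```text
q [ 0.92  0.36 -0.67  2.36  2.97  0.22 -1.09] [ 0.533 -0.177  0.12 ]
g [ 0.1   0.19  0.26  1.92 -0.06  1.04 -1.25] 6.564994815818543e-07
[[-1.7, -2.1, 0.2, 3.4, -1.7, 7.0], [-1.8, -2.0, 0.2, 3.5, -1.8, 6.9], [-1.8, -1.9, 0.2, 3.5, -1.9, 6.9], [-1.8, -1.8, 0.2, 3.5, -1.9, 6.9], [-1.8, -1.7, 0.1, 3.6, -1.9, 6.9], [-1.8, -1.5, 0.1, 3.6, -1.9, 6.8], [-1.7, -1.4, 0.1, 3.5, -1.9, 6.8], [-1.6, -1.3, 0.0, 3.5, -1.8, 6.8]]
[ 0.532 -0.176  0.12 ] [ 0.66 -0.05 -0.75]
[ 0.561 -0.243  0.15 ] [ 0.68 -0.25 -0.69]
[ 0.565 -0.311  0.179] [ 0.61 -0.45 -0.65]
[ 0.544 -0.365  0.202] [ 0.48 -0.6  -0.64]
[ 0.509 -0.393  0.215] [ 0.3  -0.67 -0.68]
[ 0.471 -0.389  0.217] [ 0.12 -0.64 -0.76]
[ 0.446 -0.351  0.215] [-0.01 -0.51 -0.86]
[ 0.445 -0.285  0.218] [-0.05 -0.28 -0.96]
[ 0.47 -0.2   0.24] [ 0.  0. -1.]
max turn 7.964497984848737 3.3094116926121
```

Call:
jog_arm:
  rows:
    - [-1.7, -2.1, 0.2, 3.4, -1.7, 7.0]
    - [-1.8, -2.0, 0.2, 3.5, -1.8, 6.9]
    - [-1.8, -1.9, 0.2, 3.5, -1.9, 6.9]
    - [-1.8, -1.8, 0.2, 3.5, -1.9, 6.9]
    - [-1.8, -1.7, 0.1, 3.6, -1.9, 6.9]
    - [-1.8, -1.5, 0.1, 3.6, -1.9, 6.8]
    - [-1.7, -1.4, 0.1, 3.5, -1.9, 6.8]
    - [-1.6, -1.3, 0.0, 3.5, -1.8, 6.8]

```text
clock: 21.25
eef_pos: [0.5523, -0.3505, 0.1917]
tool_rot: [0.413, 0.535, 0.733, -0.076]
wrist_force: [-0.9, -0.2, 0.4]
gripper_width: 0.04
gripper_force: 0.0
```

```bash
python3 go2.py 16
```

```text
q [ 0.56  0.3  -0.26  2.22  1.97  0.47 -1.17] [ 0.552 -0.35   0.192]
g [ 0.1   0.19  0.26  1.92 -0.06  1.04 -1.25] 6.564994815818543e-07
[[-1.6, -1.1, -0.1, 3.3, -1.9, 7.0], [-1.5, -1.0, -0.1, 3.3, -1.7, 6.9], [-1.3, -1.0, -0.2, 3.4, -1.5, 6.9], [-1.1, -1.0, -0.3, 3.4, -1.3, 6.9], [-0.8, -1.0, -0.4, 3.5, -1.0, 6.8], [-0.6, -1.0, -0.5, 3.7, -0.8, 6.7], [-0.4, -1.1, -0.6, 3.8, -0.5, 6.6], [-0.1, -1.2, -0.7, 4.0, -0.2, 6.5]]
[ 0.553 -0.349  0.192] [ 0.52 -0.55 -0.65]
[ 0.523 -0.388  0.212] [ 0.36 -0.66 -0.66]
[ 0.485 -0.396  0.22 ] [ 0.18 -0.67 -0.72]
[ 0.454 -0.369  0.219] [ 0.03 -0.57 -0.82]
[ 0.444 -0.311  0.217] [-0.04 -0.37 -0.93]
[ 0.459 -0.23   0.23 ] [-0.03 -0.1  -0.99]
max turn 7.916582603776618 3.350245181175102
```

Call:
jog_arm:
  rows:
    - [-1.6, -1.1, -0.1, 3.3, -1.9, 7.0]
    - [-1.5, -1.0, -0.1, 3.3, -1.7, 6.9]
    - [-1.3, -1.0, -0.2, 3.4, -1.5, 6.9]
    - [-1.1, -1.0, -0.3, 3.4, -1.3, 6.9]
    - [-0.8, -1.0, -0.4, 3.5, -1.0, 6.8]
    - [-0.6, -1.0, -0.5, 3.7, -0.8, 6.7]
    - [-0.4, -1.1, -0.6, 3.8, -0.5, 6.6]
    - [-0.1, -1.2, -0.7, 4.0, -0.2, 6.5]

```text
clock: 22.05
eef_pos: [0.4608, -0.3824, 0.2196]
tool_rot: [0.318, 0.882, 0.338, -0.079]
wrist_force: [-0.6, -0.6, 0.2]
gripper_width: 0.0398
gripper_force: 0.0
```

```bash
python3 go2.py 8
python3 - <<'E'
from h import *
a=snap('top');b=snap('side')
def c(i,x,y,w,h,W,H): return cv2.resize(i[y:y+h,x:x+w],(W,H),interpolation=cv2.INTER_CUBIC)
o=np.zeros((600,800,3),np.uint8)
o[:,:400]=c(b['color'],245,150,50,75,400,600)
o[:,400:]=c(a['color'],280,140,50,75,400,600)
cv2.imwrite('pics/crop5.png',cv2.convertScaleAbs(o,alpha=1.6))
E
```

```text
q [ 0.53  0.25 -0.23  2.06  1.01  0.8  -1.25] [ 0.461 -0.382  0.22 ]
g [ 0.1   0.19  0.26  1.92 -0.06  1.04 -1.25] 6.564994815818543e-07
[[0.0, -1.5, -0.7, 4.4, -0.2, 6.0], [0.3, -1.6, -0.8, 4.5, 0.1, 5.9], [0.5, -1.7, -0.9, 4.7, 0.4, 5.8], [0.7, -1.9, -1.0, 4.8, 0.7, 5.6], [0.8, -2.1, -1.1, 5.0, 1.0, 5.3], [1.0, -2.3, -1.2, 5.2, 1.3, 5.0], [1.2, -2.6, -1.3, 5.4, 1.6, 4.7], [1.3, -2.8, -1.4, 5.7, 1.8, 4.4]]
[ 0.461 -0.382  0.22 ] [ 0.08 -0.61 -0.79]
[ 0.44  -0.333  0.215] [-0.04 -0.44 -0.89]
[ 0.448 -0.258  0.222] [-0.05 -0.19 -0.98]
max turn 7.476280932309647 3.3862763283354584
```

View pics/crop5.png

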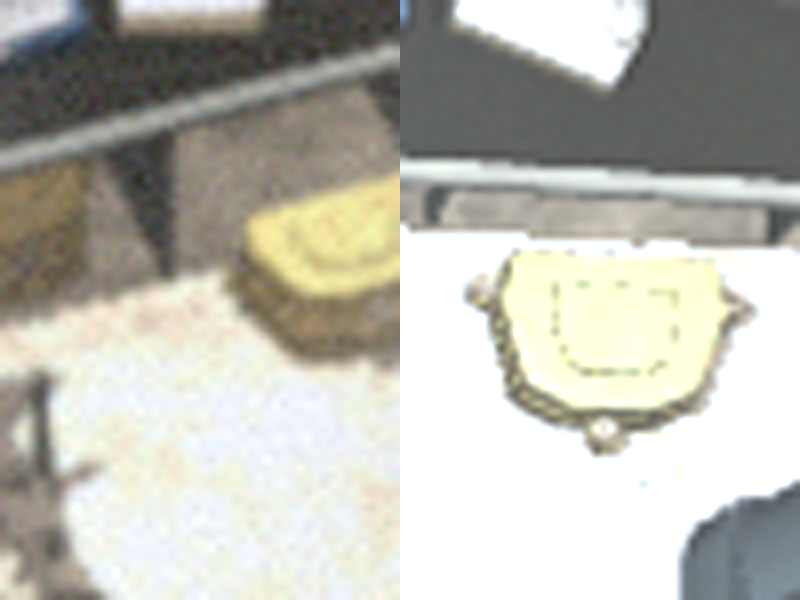

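The flask is out in the open. In the top crop the bolt is at (603,433) and the back corners at (515,250) and (718,262).

Call:
jog_arm:
  rows:
    - [0.0, -1.5, -0.7, 4.4, -0.2, 6.0]
    - [0.3, -1.6, -0.8, 4.5, 0.1, 5.9]
    - [0.5, -1.7, -0.9, 4.7, 0.4, 5.8]
    - [0.7, -1.9, -1.0, 4.8, 0.7, 5.6]
    - [0.8, -2.1, -1.1, 5.0, 1.0, 5.3]
    - [1.0, -2.3, -1.2, 5.2, 1.3, 5.0]
    - [1.2, -2.6, -1.3, 5.4, 1.6, 4.7]
    - [1.3, -2.8, -1.4, 5.7, 1.8, 4.4]

```text
clock: 22.95
eef_pos: [0.4702, -0.2003, 0.2376]
tool_rot: [0.001, 1.0, -0.028, -0.001]
wrist_force: [-0.3, 0.1, -0.0]
gripper_width: 0.04
gripper_force: 0.0
```

Run:
```python
from h import *
t=snap('top')
f=lambda x,y,z:print((x,y),onz(t,280+(x-400)/8-.45,140+y/8-.45,z).round(4))
f(603,433,.03);f(515,250,.05);f(718,262,.05);f(570,405,.05);f(655,410,.05);f(482,290,.03);f(740,308,.03)
to2([.535,-.171,.12],-3.4,0,0)
```

```text
(603, 433) [ 0.5413 -0.1723  0.03  ]
(515, 250) [ 0.6118 -0.1374  0.05  ]
(718, 262) [ 0.6058 -0.2177  0.05  ]
(570, 405) [ 0.5498 -0.1571  0.05  ]
(655, 410) [ 0.5473 -0.1905  0.05  ]
(482, 290) [ 0.5996 -0.1258  0.03  ]
(740, 308) [ 0.5908 -0.2291  0.03  ]
t 23.0 pos [ 0.4729 -0.1986  0.2398] w 0.0399 gf 0.0 F [1.8 0.4 1.5] q [ 0.61  0.21 -0.34  1.89  0.08  1.05 -1.39]
 now-axes cm [ 6.   -3.08 12.01] target-axes cm [ 6.04 -3.12 11.98] turn [-0.11 -0.24  0.16]
```

Call:
jog_arm:
  rows:
    - [2, -1, 2, 0, 0, 0.7]
    - [2, -1, 4, 0, 0, 0]
    - [2.1, -1, 4, 0, 0, 0]
    - [0, 0, 4, 0, 0, 0]
    - [0, 0, 3, 0, 0, 0]
    - [0, 0, 0, 0, 0, 0]
    - [0, 0, 0, 0, 0, 0]

```text
clock: 23.7
eef_pos: [0.5333, -0.1754, 0.0682]
tool_rot: [0.002, 0.999, -0.032, -0.001]
wrist_force: [0.3, 0.4, 1.5]
gripper_width: 0.0402
gripper_force: 0.0
```

```bash
python3 -c "
from h import *
to2([.536,-.172,.022],-4,0,0)"
```

```text
t 23.7 pos [ 0.5333 -0.1754  0.0682] w 0.0402 gf 0.0 F [0.3 0.4 1.5] q [ 0.47  0.5  -0.3   1.94  0.22  0.73 -1.59]
 now-axes cm [ 0.25 -0.38  4.61] target-axes cm [ 0.25 -0.36  4.62] turn [0.25 0.06 0.33]
```

Call:
jog_arm:
  rows:
    - [0.2, -0.4, 0, 0.2, 0, 0.3]
    - [0, 0, 2, 0, 0, 0]
    - [0, 0, 1.6, 0, 0, 0]
    - [0, 0, 1, 0, 0, 0]
    - [0, 0, 0, 0, 0, 0]

```text
clock: 24.2
eef_pos: [0.5361, -0.1711, 0.0228]
tool_rot: [-0.0, 0.999, -0.035, 0.0]
wrist_force: [-0.9, 0.2, 0.1]
gripper_width: 0.0401
gripper_force: 0.0
```

Call:
jog_arm:
  rows:
    - [0, 0, 0, 0, 0, 0]
    - [0, 0, 0, 0, 0, 0]
    - [0, 0, 0, 0, 0, 0]
    - [0, 0, 0, 0, 0, 0]
    - [0, 0, 0, 0, 0, 0]
    - [0, 0, 0, 0, 0, 0]
  grip: 0.6

```text
clock: 24.8
eef_pos: [0.5354, -0.1711, 0.0228]
tool_rot: [-0.0, 0.999, -0.036, -0.0]
wrist_force: [-3.7, 0.4, 4.2]
gripper_width: 0.0125
gripper_force: 40.6
```

Call:
jog_arm:
  rows:
    - [-0.4, 0, 0, 0, 0, 0]
    - [-0.8, 0, 0, 0, 0, 0]
    - [-1.2, 0, 0, 0, 0, 0]
    - [-1.4, 0, 0, 0, 0, 0]
    - [-1.4, 0, 0, 0, 0, 0]
    - [-1.2, 0, 0, 0, 0, 0]
    - [-0.8, 0, 0, 0, 0, 0]
    - [-0.3, 0, 0, 0, 0, 0]

```text
clock: 25.6
eef_pos: [0.4606, -0.1658, 0.0228]
tool_rot: [-0.0, 0.999, -0.036, 0.001]
wrist_force: [3.3, -0.2, -2.8]
gripper_width: 0.0125
gripper_force: 40.6
```

Call:
jog_arm:
  rows:
    - [0, 0, 0, 0, 0, 0]
    - [0, 0, 0, 0, 0, 0]
    - [0, 0, 0, 0, 0, 0]
    - [0, 0, -3, 0, 0, 0]
    - [0, 0, -4, 0, 0, 0]
    - [0, 0, -4, 0, 0, 0]
    - [0, 0, -4, 0, 0, 0]
    - [0, 0, 0, 0, 0, 0]
  grip: 4

```text
clock: 26.4
eef_pos: [0.465, -0.1666, 0.1779]
tool_rot: [0.001, 0.999, -0.036, 0.006]
wrist_force: [0.1, -0.1, -0.4]
gripper_width: 0.0402
gripper_force: 0.0
```

Run:
```python
from ik import *
from h import bot
st=bot.state();q=np.array(st['joints']);print(st['clock'],q.round(2),np.round(st['eef_pos'],3))
for yaw in(86,-94):
  for p in([.504,-.17,.18],[.504,-.17,.032],[.53,.22,.15],[.53,.22,.08]):
    x,e=ik(p,B(yaw,0),q);print(yaw,p,x.round(2),round(e,4))
```

```text
26.4 [ 0.58  0.25 -0.37  2.    0.12  0.89 -1.5 ] [ 0.465 -0.167  0.178]
86 [0.504, -0.17, 0.18] [ 0.81  0.38 -0.71  1.9   0.3   0.97 -0.1 ] 0.0
86 [0.504, -0.17, 0.032] [ 0.76  0.6  -0.67  2.01  0.56  0.72 -0.33] 0.0
86 [0.53, 0.22, 0.15] [ 0.09  0.5  -0.75  1.83  0.4   0.97 -0.9 ] 0.0
86 [0.53, 0.22, 0.08] [ 0.05  0.58 -0.69  1.89  0.49  0.85 -0.97] 0.0
-94 [0.504, -0.17, 0.18] [-0.38  0.36  0.8   1.96 -0.32  0.95 -2.64] 0.0
-94 [0.504, -0.17, 0.032] [-0.06  0.53  0.4   2.06 -0.34  0.62 -2.64] 0.0
-94 [0.53, 0.22, 0.15] [-1.23  0.73  1.27  1.96 -0.93  1.13 -2.64] 0.1251
-94 [0.53, 0.22, 0.08] [-1.25  0.88  1.27  1.98 -1.02  1.11 -2.64] 0.0809
```

Call:
jog_arm:
  rows:
    - [0.5, 0, 0, 0, 0, -8.2]
    - [0.5, 0, 0, 0, 0, -8.2]
    - [0.5, 0, 0, 0, 0, -8.2]
    - [0.5, 0, 0, 0, 0, -8.2]
    - [0.5, 0, 0, 0, 0, -8.2]
    - [0.5, 0, 0, 0, 0, -8.2]
    - [0, 0, 0, 0, 0, -8.2]
    - [0, 0, 0, 0, 0, -8.2]
  grip: 8.7

```text
clock: 27.2
eef_pos: [0.4888, -0.1572, 0.1717]
tool_rot: [-0.001, 0.858, 0.514, 0.0]
wrist_force: [-1.1, -0.2, 0.6]
gripper_width: 0.0862
gripper_force: 0.0
```

Call:
jog_arm:
  rows:
    - [0, 0, 0, 0, 0, -8.2]
    - [0, 0, 0, 0, 0, -8.2]
    - [0, 0, 0, 0, 0, -8]
    - [0, 0, 0, 0, 0, 0]

```text
clock: 27.6
eef_pos: [0.4887, -0.1575, 0.1717]
tool_rot: [-0.001, 0.732, 0.681, 0.0]
wrist_force: [0.7, -0.1, -0.2]
gripper_width: 0.0869
gripper_force: 0.0
```

Run:
```python
from h import *
to2([.504,-.1694,.041],86,0,0)
b=snap('side');a=snap('top')
def c(i,x,y,w,h,W,H): return cv2.resize(i[y:y+h,x:x+w],(W,H),interpolation=cv2.INTER_CUBIC)
o=np.zeros((600,800,3),np.uint8)
o[:,:400]=c(b['color'],255,160,50,75,400,600)
o[:,400:]=c(a['color'],270,155,60,90,400,600)
cv2.imwrite('pics/crop6.png',cv2.convertScaleAbs(o,alpha=1.6))
h=cv2.cvtColor(b['color'],cv2.COLOR_BGR2HSV)
```

```text
t 27.6 pos [ 0.4887 -0.1575  0.1717] w 0.0869 gf 0.0 F [ 0.7 -0.1 -0.2] q [ 0.78  0.35 -0.67  1.95  0.26  0.94 -0.09]
 now-axes cm [-1.11  1.62 13.07] target-axes cm [-1.08  1.61 13.07] turn [-0.04 -0.12 -0.09]
```

View pics/crop6.png

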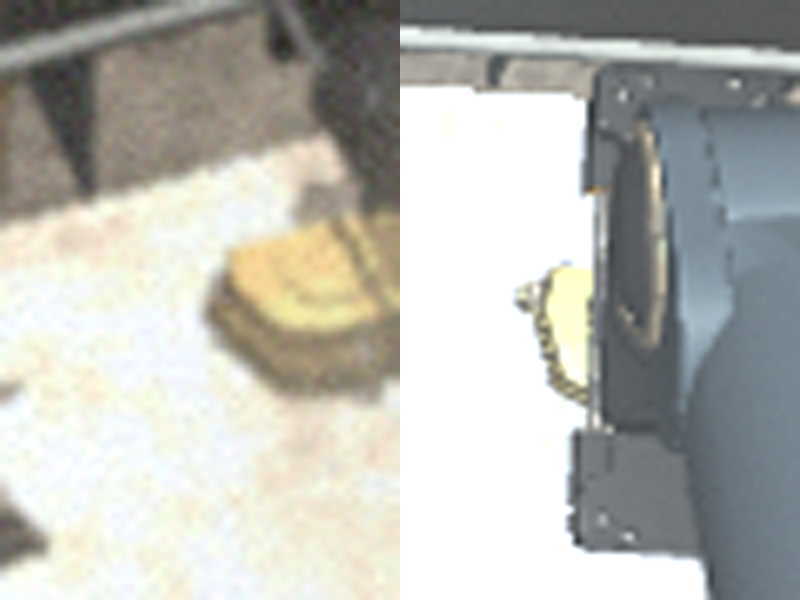

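Run:
```python
from h import *
t=snap('top')
print(onz(t,289.05-.4,199.25-.4,.03), proj(t,[.524,-.1205,.03]))
```

```text
[ 0.52557801 -0.12001937  0.03      ] [[288.81554103 199.34263666]]
```

Call:
jog_arm:
  rows:
    - [-0.6, 0.8, 2, 0, -0.1, 0]
    - [-0.5, 0.8, 3, 0, 0, 0]
    - [0, 0, 2.5, 0, 0, 0]
    - [0, 0, 0.5, 0, 0, 0]
    - [0, 0, 0, 0, 0, 0]

```text
clock: 28.25
eef_pos: [0.5039, -0.1694, 0.0921]
tool_rot: [-0.0, 0.732, 0.681, -0.0]
wrist_force: [-0.3, -0.0, 1.3]
gripper_width: 0.0867
gripper_force: 0.0
```

Run:
```python
from h import *
to2([.504,-.1694,.041],86,0,0)
```

```text
t 28.25 pos [ 0.5039 -0.1694  0.0921] w 0.0867 gf 0.0 F [-0.3 -0.   1.3] q [ 0.72  0.48 -0.61  1.98  0.38  0.8  -0.17]
 now-axes cm [-0.    0.01  5.11] target-axes cm [-0.    0.01  5.11] turn [-0.05  0.01 -0.1 ]
```

Call:
jog_arm:
  rows:
    - [0, 0, 1.5, 0, 0, 0]
    - [0, 0, 1.5, 0, 0, 0]
    - [0, 0, 1.3, 0, 0, 0]
    - [0, 0, 0.8, 0, 0, 0]
    - [0, 0, 0, 0, 0, 0]

```text
clock: 28.75
eef_pos: [0.5034, -0.1695, 0.0402]
tool_rot: [-0.001, 0.732, 0.682, -0.001]
wrist_force: [-0.7, -0.4, 0.5]
gripper_width: 0.087
gripper_force: 0.0
```

Call:
jog_arm:
  rows:
    - [0, 0, 0, 0, 0, 0]
    - [0, 0, 0, 0, 0, 0]
    - [0, 0, 0, 0, 0, 0]
    - [0, 0, 0, 0, 0, 0]
    - [0, 0, 0, 0, 0, 0]
    - [0, 0, 0, 0, 0, 0]
  grip: 5.5
  newtons: 45

```text
clock: 29.35
eef_pos: [0.5039, -0.1699, 0.0419]
tool_rot: [0.0, 0.732, 0.681, -0.001]
wrist_force: [-1.3, -0.1, 5.6]
gripper_width: 0.0624
gripper_force: 45.1
```

Run:
```python
from h import *
to2([.504,-.1694,.041],86,0,0)
```

```text
t 29.35 pos [ 0.5039 -0.1699  0.0419] w 0.0624 gf 45.1 F [-1.3 -0.1  5.6] q [ 0.68  0.55 -0.56  2.01  0.45  0.7  -0.23]
 now-axes cm [0.05 0.01 0.09] target-axes cm [0.05 0.01 0.09] turn [-0.02  0.08 -0.1 ]
```

Call:
jog_arm:
  rows:
    - [0, 0, -0.5, 0, 0, 0]
    - [0, 0, -1, 0, 0, 0]
    - [0, 0, -2, 0, 0, 0]
    - [0, 0, -2.5, 0, 0, 0]
    - [0, 0, -3, 0, 0, 0]
    - [0, 0, -2.5, 0, 0, 0]
    - [0, 0, -1.5, 0, 0, 0]
    - [0, 0, 0, 0, 0, 0]

```text
clock: 30.15
eef_pos: [0.5055, -0.1699, 0.1735]
tool_rot: [0.003, 0.732, 0.681, 0.001]
wrist_force: [-0.2, -1.3, -7.8]
gripper_width: 0.0622
gripper_force: 44.5
```

Run:
```python
from h import *
to2([.539,.220,.172],87.4,0,0)
```

```text
t 30.15 pos [ 0.5055 -0.1699  0.1735] w 0.0622 gf 44.5 F [-0.2 -1.3 -7.8] q [ 0.78  0.37 -0.67  1.91  0.28  0.95 -0.09]
 now-axes cm [39.13  0.56  0.07] target-axes cm [39.1   1.58  0.15] turn [ 0.28  0.12 -1.48]
```

Call:
jog_arm:
  rows:
    - [1, 0, 0, 0, 0, -0.7]
    - [2, 0, 0, 0, 0, -0.7]
    - [3, 0, 0, 0, 0, 0]
    - [3.5, 0, 0, 0, 0, 0]
    - [3.5, 0, 0, 0, 0, 0]
    - [3.5, 0, 0, 0, 0, 0]
    - [3.5, 0, 0, 0, 0, 0]
    - [3.5, 0.3, 0, 0, 0, 0]

```text
clock: 30.95
eef_pos: [0.5166, 0.0684, 0.1701]
tool_rot: [-0.001, 0.722, 0.692, -0.001]
wrist_force: [1.0, -0.7, -7.4]
gripper_width: 0.0621
gripper_force: 44.5
```

Call:
jog_arm:
  rows:
    - [3.5, 0.3, 0, 0, 0, 0]
    - [3.5, 0.4, 0, 0, 0, 0]
    - [3, 0.4, 0, 0, 0, 0]
    - [2.5, 0.2, 0, 0, 0, 0]
    - [1.5, 0, 0, 0, 0, 0]
    - [0.8, 0, 0, 0, 0, 0]
    - [0, 0, 0, 0, 0, 0]
    - [0, 0, 0, 0, 0, 0]

```text
clock: 31.75
eef_pos: [0.5384, 0.2106, 0.1707]
tool_rot: [0.001, 0.724, 0.69, -0.001]
wrist_force: [0.0, -0.4, -7.0]
gripper_width: 0.0622
gripper_force: 44.5
```

Run:
```python
from h import *
to2([.539,.220,.089],87.4,0,0)
b=snap('side');a=snap('top')
def c(i,x,y,w,h,W,H): return cv2.resize(i[y:y+h,x:x+w],(W,H),interpolation=cv2.INTER_CUBIC)
o=np.zeros((600,800,3),np.uint8)
o[:,:400]=c(b['color'],160,160,80,120,400,600)
o[:,400:]=c(a['color'],140,145,80,120,400,600)
cv2.imwrite('pics/crop7.png',cv2.convertScaleAbs(o,alpha=1.4))
```

```text
t 31.75 pos [0.5384 0.2106 0.1707] w 0.0622 gf 44.5 F [ 0.  -0.4 -7. ] q [ 0.1   0.47 -0.73  1.8   0.37  1.01 -0.82]
 now-axes cm [0.96 0.02 8.17] target-axes cm [0.94 0.02 8.17] turn [-0.01  0.16 -0.14]
```

View pics/crop7.png

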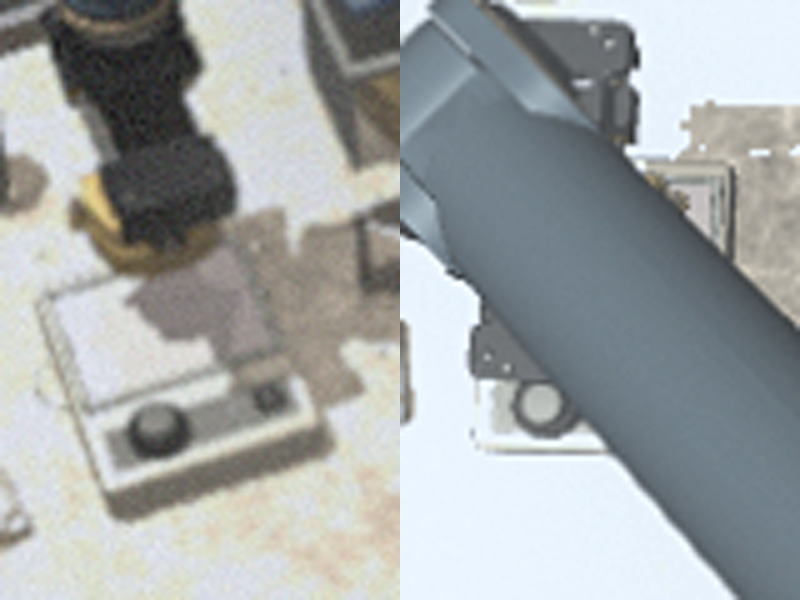

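Call:
jog_arm:
  rows:
    - [0.9, 0, 0, 0, 0, 0]
    - [0, 0, 1, 0, 0, 0]
    - [0, 0, 2, 0, 0, 0]
    - [0, 0, 2, 0, 0, 0]
    - [0, 0, 1.5, 0, 0, 0]
    - [0, 0, 0.6, 0, 0, 0]
    - [0, 0, 0, 0, 0, 0]
    - [0, 0, 0, 0, 0, 0]

```text
clock: 32.65
eef_pos: [0.5397, 0.2215, 0.1009]
tool_rot: [0.001, 0.723, 0.69, 0.001]
wrist_force: [0.4, -1.2, -6.9]
gripper_width: 0.0624
gripper_force: 44.6
```

Run:
```python
from h import *
to2([.539,.220,.089],87.4,0,0)
b=snap('side')
o=cv2.resize(b['color'][160:250,150:270],(800,600),interpolation=cv2.INTER_CUBIC)
cv2.imwrite('pics/crop8.png',cv2.convertScaleAbs(o,alpha=1.4))
```

```text
t 32.65 pos [0.5397 0.2215 0.1009] w 0.0624 gf 44.6 F [ 0.4 -1.2 -6.9] q [ 0.04  0.56 -0.68  1.85  0.45  0.89 -0.9 ]
 now-axes cm [-0.16 -0.07  1.19] target-axes cm [-0.16 -0.07  1.19] turn [ 0.11 -0.   -0.08]
```

View pics/crop8.png

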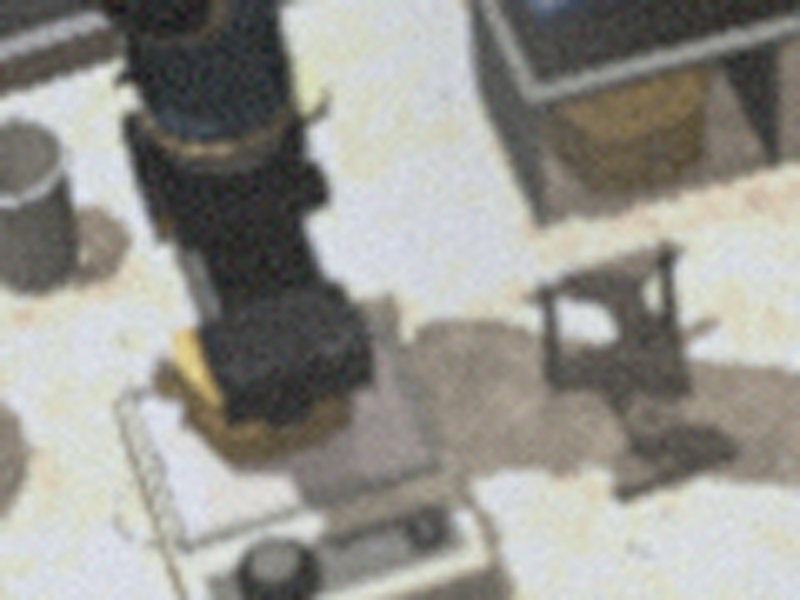

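The flask hangs level, about 12 mm over the plate and inside the rim. I'll lower it.

Call:
jog_arm:
  rows:
    - [-0.1, 0, 0.4, 0, 0, 0]
    - [0, 0, 0.4, 0, 0, 0]
    - [0, 0, 0.3, 0, 0, 0]
    - [0, 0, 0.1, 0, 0, 0]
    - [0, 0, 0, 0, 0, 0]
    - [0, 0, 0, 0, 0, 0]

```text
clock: 33.3
eef_pos: [0.5392, 0.2198, 0.089]
tool_rot: [0.001, 0.723, 0.69, -0.0]
wrist_force: [-1.8, -3.0, 3.2]
gripper_width: 0.0623
gripper_force: 45.1
```

Call:
jog_arm:
  rows:
    - [0, 0, 0, 0, 0, 0]
    - [0, 0, 0, 0, 0, 0]
    - [0, 0, 0, 0, 0, 0]
    - [0, 0, 0, 0, 0, 0]
    - [0, 0, 0, 0, 0, 0]
  grip: 8.5

```text
clock: 33.8
eef_pos: [0.5393, 0.2203, 0.0884]
tool_rot: [0.001, 0.723, 0.69, 0.0]
wrist_force: [0.7, 0.1, 0.1]
gripper_width: 0.0842
gripper_force: 0.0
```

Call:
jog_arm:
  rows:
    - [0, 0, -0.5, 0, 0, 0]
    - [0, 0, -2, 0, 0, 0]
    - [0, 0, -3, 0, 0, 0]
    - [0, 0, -3.5, 0, 0, 0]
    - [2, -2.5, -2, 0, 0, 0]
    - [2, -4, 0, 0, 0, 0]
    - [0, -4, 0, 0, 0, 0]
    - [0, 0, 0, 0, 0, 0]

```text
clock: 34.6
eef_pos: [0.4304, 0.2666, 0.1987]
tool_rot: [0.001, 0.721, 0.693, -0.001]
wrist_force: [1.0, 0.8, 0.9]
gripper_width: 0.085
gripper_force: 0.0
```

Run:
```python
from h import *
to2([.446,.253,.10],87.4,0,0)
b=snap('side');t=snap('top')
for n,s in(('side',b),('top',t)):
    h=cv2.cvtColor(s['color'],cv2.COLOR_BGR2HSV)
    c=proj(s,[.535,.22,.09])[0].astype(int)
    m=((h[...,0]>12)&(h[...,0]<32)&(h[...,1]>70)&(h[...,2]>90)).astype(np.uint8)
    n_,l,st,ce=cv2.connectedComponentsWithStats(m)
    for i in range(1,n_):
        if st[i][4]>25 and np.hypot(*(ce[i]-c))<40: print(n,st[i],ce[i],onz(s,*ce[i],.097).round(4))
    # top-face extreme points
```

```text
t 34.6 pos [0.4304 0.2666 0.1987] w 0.085 gf 0.0 F [1.  0.8 0.9] q [ 0.03  0.33 -0.81  1.93  0.29  1.   -0.95]
 now-axes cm [-1.27  1.61  9.87] target-axes cm [-1.29  1.62  9.87] turn [-0.01  0.16  0.38]
side [193 206  10  11  63] [197.52380952 210.06349206] [0.5451 0.1922 0.097 ]
top [167 194  23  10 112] [177.28571429 198.99107143] [0.522  0.2206 0.097 ]
```

Call:
jog_arm:
  rows:
    - [-3, 0, 0, 0, 0, 0]
    - [-4.5, 0, 0, 0, 0, 0]
    - [-4.5, 0, 0, 0, 0, 0]
    - [-4.5, 0, 0, 0, 0, 0]
    - [-4.5, 0, 0, 0, 0, 0]
    - [-3, 0, 0, 0, 0, 0]
    - [0, 0, 0, 0, 0, 0]
  grip: 0

```text
clock: 35.4
eef_pos: [0.4257, 0.0197, 0.1984]
tool_rot: [0.001, 0.727, 0.687, -0.001]
wrist_force: [0.3, -0.1, -0.4]
gripper_width: 0.037
gripper_force: 0.0
```

Run:
```python
from h import *
to2([.446,.253,.10],87.4,0,0)
b=snap('side');t=snap('top')
for n,s in(('side',b),('top',t)):
    h=cv2.cvtColor(s['color'],cv2.COLOR_BGR2HSV)
    c=proj(s,[.535,.22,.09])[0].astype(int)
    m=((h[...,0]>10)&(h[...,0]<34)&(h[...,1]>70)&(h[...,2]>60)).astype(np.uint8)
    n_,l,st,ce=cv2.connectedComponentsWithStats(m)
    for i in range(1,n_):
        if st[i][4]>25 and np.hypot(*(ce[i]-c))<40:
            cnt=cv2.findContours((l==i).astype(np.uint8),0,1)[0][0][:,0]
            W=np.array([onz(s,u,v,.097) for u,v in cnt])
            print(n,st[i],'z97 x',W[:,0].min().round(3),W[:,0].max().round(3),'y',W[:,1].min().round(3),W[:,1].max().round(3))
    # expected outline of top face + side bolts for flat placing
    Q=R.from_euler('z',177.4,degrees=True)
    D=np.array([[-38,-38,50],[-38,38,50],[-15,46,50],[26,14,50],[26,-14,50],[-15,-46,50],[-15,56,24],[-15,-56,24],[39,0,24]])/1000
    W=Q.apply(D)+[.533,.22,.047]; print('pred',proj(s,W).round(1).tolist())
    # dark grey round button
    K=s['color'];cb=proj(s,[.446,.253,.056])[0].astype(int);g=cv2.cvtColor(K,cv2.COLOR_BGR2GRAY)[cb[1]-11:cb[1]+12,cb[0]-12:cb[0]+13]
    mm=(g<(120 if n=='top' else 75)).astype(np.uint8);k,l2,s2,c2=cv2.connectedComponentsWithStats(mm)
    j=1+s2[1:,4].argmax();print('button',s2[j],c2[j]+cb-[12,11],onz(s,*(c2[j]+cb-[12,11]),.056).round(4))
```

```text
t 35.4 pos [0.4257 0.0197 0.1984] w 0.037 gf 0.0 F [ 0.3 -0.1 -0.4] q [ 0.53  0.16 -0.74  2.1   0.14  0.93 -0.34]
 now-axes cm [23.44  0.69  9.78] target-axes cm [23.4   0.97  9.84] turn [ 0.05  0.14 -0.68]
side [176 206  27  24 415] z97 x 0.478 0.567 y 0.177 0.273
pred [[177.3, 210.6], [198.4, 204.0], [202.6, 208.1], [197.3, 219.6], [189.3, 222.1], [176.8, 216.1], [206.1, 212.0], [175.1, 221.8], [195.3, 228.4]]
button [ 7  9 12 10 65] [191.64615385 247.36923077] [0.4365 0.2576 0.056 ]
pred [[165.8, 182.5], [190.7, 183.3], [193.0, 190.9], [181.7, 204.1], [172.4, 203.8], [162.7, 190.0], [197.4, 192.2], [161.3, 191.1], [178.3, 209.1]]
button [  5   5  15  14 121] [169.32231405 225.61983471] [0.4449 0.252  0.056 ]
```

The mask extents match a flask lying flat at plate centre to within about a pixel (176–202 × 206–229 px, predicted 175–206 × 204–228). Now the button, at (0.445, 0.2525).

Call:
jog_arm:
  rows:
    - [3, 0.3, 0, 0, 0, -0.7]
    - [4.5, 0.3, 0, 0, 0, 0]
    - [4.5, 0.3, 0, 0, 0, 0]
    - [4.5, 0, 0, 0, 0, 0]
    - [4, 0, 0, 0, 0, 0]
    - [2.4, 0, 2, 0, 0, 0]
    - [0.5, 0, 3, 0, 0, 0]
    - [0, 0, 3, 0, 0, 0]

```text
clock: 36.3
eef_pos: [0.4421, 0.2627, 0.1177]
tool_rot: [-0.0, 0.718, 0.696, 0.001]
wrist_force: [0.8, -0.4, -1.1]
gripper_width: 0.0006
gripper_force: 0.0
```

Call:
jog_arm:
  rows:
    - [0, 0, 0, 0, 0, 0]
    - [0, 0, 0, 0, 0, 0]

```text
clock: 36.5
eef_pos: [0.4422, 0.26, 0.1185]
tool_rot: [-0.0, 0.719, 0.695, 0.0]
wrist_force: [0.2, -0.5, 0.4]
gripper_width: 0.0007
gripper_force: 0.0
```

Run:
```python
from h import *
to2([.445,.2525,.08],87.4,0,0)
```

```text
t 36.5 pos [0.4422 0.26   0.1185] w 0.0007 gf 0.0 F [ 0.2 -0.5  0.4] q [-0.01  0.45 -0.76  1.99  0.41  0.85 -1.03]
 now-axes cm [-0.74  0.31  3.85] target-axes cm [-0.74  0.32  3.85] turn [ 0.   -0.    0.71]
```

Tip is at z ≈ 0.11. I'll centre over the button and step down, watching the force.

Call:
jog_arm:
  rows:
    - [-0.7, 0.3, 1, 0, 0, 0.7]
    - [0, 0, 2, 0, 0, 0]
    - [0, 0, 1.4, 0, 0, 0]
    - [0, 0, 0, 0, 0, 0]
    - [0, 0, 0, 0, 0, 0]

```text
clock: 37.0
eef_pos: [0.4455, 0.2511, 0.0748]
tool_rot: [0.001, 0.724, 0.69, -0.0]
wrist_force: [0.9, -2.2, 1.8]
gripper_width: 0.0001
gripper_force: 1.1
```

Call:
jog_arm:
  rows:
    - [0, 0, 0.3, 0, 0, 0]
    - [0, 0, 0.3, 0, 0, 0]
    - [0, 0, 0, 0, 0, 0]

```text
clock: 37.3
eef_pos: [0.4458, 0.2516, 0.0702]
tool_rot: [0.002, 0.724, 0.69, 0.0]
wrist_force: [-3.5, -5.0, 16.5]
gripper_width: 0.0006
gripper_force: 8.5
```

Call:
jog_arm:
  rows:
    - [0, 0, 0.3, 0, 0, 0]
    - [0, 0, 0.2, 0, 0, 0]
    - [0, 0, 0, 0, 0, 0]

```text
clock: 37.6
eef_pos: [0.4459, 0.2518, 0.0695]
tool_rot: [0.004, 0.723, 0.69, -0.0]
wrist_force: [-12.7, -12.3, 55.7]
gripper_width: 0.0004
gripper_force: 27.9
```

The button bottomed out: travel was about 6 mm and then the force rose stiffly. Releasing and retreating.

Call:
jog_arm:
  rows:
    - [0, 0, -0.6, 0, 0, 0]
    - [0, 0, -1.5, 0, 0, 0]
    - [0, 0, -3, 0, 0, 0]
    - [0, 0, -4, 0, 0, 0]
    - [-3, -1, -2, 0, 0, 0]
    - [-4, 0, 0, 0, 0, 0]
    - [-4, 0, 0, 0, 0, 0]
    - [-4, 0, 0, 0, 0, 0]

```text
clock: 38.4
eef_pos: [0.4278, 0.1014, 0.1748]
tool_rot: [0.001, 0.723, 0.691, 0.001]
wrist_force: [1.2, -0.1, -0.1]
gripper_width: 0.0003
gripper_force: 0.0
```

Call:
jog_arm:
  rows:
    - [-4, 0, 0, 0, 0, 0]
    - [-3, 0, 0, 0, 0, 0]
    - [0, 0, 0, 0, 0, 0]
    - [0, 0, 0, 0, 0, 0]
    - [0, 0, 0, 0, 0, 0]

```text
clock: 38.9
eef_pos: [0.4249, 0.0338, 0.1747]
tool_rot: [0.0, 0.723, 0.691, 0.001]
wrist_force: [0.3, 0.7, 1.0]
gripper_width: 0.0005
gripper_force: 0.0
```

Run:
```python
from h import *
to2([.445,.2525,.08],87.4,0,0)
s=snap('side')
h=cv2.cvtColor(s['color'],cv2.COLOR_BGR2HSV)
m=((h[...,0]>10)&(h[...,0]<34)&(h[...,1]>70)&(h[...,2]>60)).astype(np.uint8)[195:240,165:215]
print(cv2.boundingRect(m), m.sum())
g=cv2.cvtColor(s['color'],cv2.COLOR_BGR2GRAY)
o=cv2.imread('pics/side6.png');c=proj(s,[.446,.253,.06])[0].astype(int)
d=cv2.absdiff(cv2.GaussianBlur(o,(5,5),0),cv2.GaussianBlur(s['color'],(5,5),0))[c[1]-12:c[1]+12,c[0]-14:c[0]+14].max(2)
print('button-area change',d.max(),d.mean().round(1))
```

```text
t 38.9 pos [0.4249 0.0338 0.1747] w 0.0005 gf 0.0 F [0.3 0.7 1. ] q [ 0.53  0.21 -0.79  2.12  0.19  0.88 -0.41]
 now-axes cm [21.94  1.01  9.47] target-axes cm [21.94  1.01  9.47] turn [ 0.09 -0.01  0.04]
(11, 11, 27, 24) 423
button-area change 28 8.1
```

```bash
python3 -c "
from cell import bot
print(bot.job_done())"
```

```text
the job is handed in; nothing more can be done
None
```

I handed the job in at about 39 s: articulator moved about 21 cm aside and left upright, flask set flat inside the heat plate's rim and released, then the start button pressed to its stop and let go. The wrist force peaked near 56 N on the fingertips at the bottom of that press, and I had no result back from the judging.

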